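# Weigh the ink tins and hang the lino plates

### The arm

A 7-joint arm with a two-finger parallel gripper is mounted at the origin on the work surface. World frame = base frame: x ahead of the robot, y to its left, z up, the work surface at z = 0. Lengths are in m, angles in rad, forces in N, time in s.
With the tool pointing down it reaches from about 0.35 to 0.9 m from the base axis. Payload 7.2 kg.
Tool frame: the origin (TCP) lies at the very end of the fingers, on their centre line; the grasp point (between the pads) lies 19 mm behind it (robot.pinch_z is the distance from the TCP to the grasp point, in m); z points along the fingers, y is the direction in which the jaws open and shut (so a half turn about z gives the same grasp; the last joint's range is limited). The gripper opens to 85 mm and grips with 20 to 120 N. Pads are 22 mm wide; open, the fingers measure 114 mm over their backs; the gripper's body (76 mm by 85 mm) begins 54 mm behind the grasp point. The pads swing forward as they close: fully open they stand 13 mm farther back than shut.
Start: joints at [-1.413, 0.411, -0.013, 1.596, 0.006, 1.134, -0.082], TCP at [0.14, 0.609, 0.231] pointing down, gripper open.
Joint ranges: [-2.95, 2.95], [-0.29, 1.99], [-1.47, 1.44], [0.14, 2.54], [-1.03, 4.17], [0.13, 1.85], [-2.86, 2.86]. Speed limits (rad/s): [2.39, 2.39, 3.01, 3.01, 3.14, 3.14, 3.14].

### API

Orientations are given as a rotation vector (axis times angle).
In Python, from workcell import robot gives the robot as it stands.
- The arm moves only by the tool send_rows, never from a script. Its argument "increments" is a list of rows, each a list of 3 entries, a list of its own where there are three numbers: the turn, a rotation vector about the tool's x, y, z in rad, then the shift along the tool's x, y, z in mm, then the gripper command: -1 is fully open, 1 is shut, values between are in proportion. A call has 1 to 20 rows; each row shifts and turns the commanded pose from where the row before left it, along the tool's axes as they then stand; what a row does not reach is not made up. A row lasts 1/12 s, in which the tool goes at most 41.7 mm and 7.16 degrees, less where a joint would pass 70% of its speed; a pose out of reach is approached as far as the arm can. A call is refused whole if a number of a shift passes 41.7 or a number of a turn 0.125, either way. A call with a gripper value outside its range is refused whole. The fingers move at their own pace and stop on an object; "grip_force" is the grip in N (left out, the last holds). Time passes only in rows, so rows that do not move let the fingers close. It gives the time, the measured TCP pose, the force and the opening at its end, in the units of the state.
- robot.get_obs(): the state, without advancing time (a new reading comes with each control period).
- robot.get_image(name): name is "side" or "top"; returns the picture (480x640x3 uint8, red, green, blue); there is no depth.
- robot.get_calibration(name): a dict with "camera_matrix" (3x3 intrinsics, pixels), "R" (3x3) and "t" (3): a world point X has camera coordinates R X + t. Camera axes: x right, y down, z forward; pixel columns grow to the right and rows downward; lengths in m; the calibration is good to about 2 mm. A picture is of the moment at which its call begins. get_calibration takes no time and is no camera call.
- robot.hand_in(): hands the job in, once; it reports no verdict.
The state is a dict: "time_s": time; "joint_positions": joint angles; "joint_vel": joint speeds; "joint_efforts": joint torques, N m; "tool_pos": TCP position; "orientation": TCP orientation; "contact_force": force on the tool from outside, world axes, zero at the start; "moment": the same for the moment, N m; "gripper_width": finger opening in m.
Only numpy, scipy, OpenCV 4.12 (cv2) and the standard library are available. Lean on these libraries where they do the work, as an engineer would, in place of code of your own. Each camera call takes 0.05 s, during which the arm holds its last target.

### The job

Set up the print table for the next class. Stand the two ink tins on opposite pans of the balance, let go and let the beam swing right over to see which is heavier; then stand the heavier tin upright wholly on the round inking slab and the lighter one flat in the square refill tray. Hang every pair of lino plates on the table astride the drying rail, anywhere along its bar, batten on top, and leave the white pot standing.

Things in the scene. Friction and masses are not known exactly. Their poses are not given: they have to be found in the camera images.
- tin1: a closed round metal ink tin, 62 mm across (65 over the lid rim) and 70 mm high, standing upright; origin at the centre of its underside, z up. All tins look the same; they hold different amounts of ink, so weigh about 0.2 to 0.5 kg, and any two differ by at least 40 g. Two of the three tins are on the table in a run
- tin2: a closed round metal ink tin, 62 mm across (65 over the lid rim) and 70 mm high, standing upright; origin at the centre of its underside, z up. All tins look the same; they hold different amounts of ink, so weigh about 0.2 to 0.5 kg, and any two differ by at least 40 g. Two of the three tins are on the table in a run
- tin3: a closed round metal ink tin, 62 mm across (65 over the lid rim) and 70 mm high, standing upright; origin at the centre of its underside, z up. All tins look the same; they hold different amounts of ink, so weigh about 0.2 to 0.5 kg, and any two differ by at least 40 g. Two of the three tins are on the table in a run
- plate1: pair of lino plates: wooden batten 80 mm long (x), 30 thick (y), 26 high, and under it two stiff grey plates 80 mm wide splayed as an inverted V. Origin: midway between the feet; the batten's underside, top of the V, is 72.6 mm above it. Gap in the V 18 mm at the batten, 62 at the feet (72 outside). 120 g. Starts standing on its feet; grip the batten across y. Two or three of the three are present
- plate2: pair of lino plates: wooden batten 80 mm long (x), 30 thick (y), 26 high, and under it two stiff grey plates 80 mm wide splayed as an inverted V. Origin: midway between the feet; the batten's underside, top of the V, is 72.6 mm above it. Gap in the V 18 mm at the batten, 62 at the feet (72 outside). 120 g. Starts standing on its feet; grip the batten across y. Two or three of the three are present
- plate3: pair of lino plates: wooden batten 80 mm long (x), 30 thick (y), 26 high, and under it two stiff grey plates 80 mm wide splayed as an inverted V. Origin: midway between the feet; the batten's underside, top of the V, is 72.6 mm above it. Gap in the V 18 mm at the batten, 62 at the feet (72 outside). 120 g. Starts standing on its feet; grip the batten across y. Two or three of the three are present
- rail: drying rail, fixed: a round steel bar 14 mm in diameter along its own x, its axis 108 mm (its top 115 mm) above the table, free for 330 mm between two square posts (18 mm wide, 122 mm high, with feet 110 mm long across the bar). Origin on the table under the middle of the bar
- slab: inking slab, fixed: a round stone disc 120 mm across, 8 mm thick; origin at the centre of its underside on the table
- tray: refill tray, fixed: a square open plywood tray, 110 mm outside, 100 mm inside, walls 18 mm high, floor 5 mm thick; origin at the centre of its underside on the table
- balance: base of the equal-arm balance, fixed on the table; origin under its pivot, on the table. The beam lies along its y and pivots 68 mm above the table; the base is 100 x 200 mm. A pan is carried on each end of the beam, 130 mm from the pivot, and stays level as the beam tilts
- beam (a joint): tilt of the balance beam in rad, -0.11 to 0.11, 0 when level, which is where a weak spring brings it when empty. Positive: the pan on the balance's +y side (pan_left) is up and the other is down, so what is on pan_right is the heavier. A difference of 40 g takes it right over to its stop, in about a second
- pan_left_top (a point): middle of the floor of the pan on the balance's +y end: a round metal dish, floor 57 mm in radius (66 at the rim), rim 5 mm higher than its floor. The floor is 95 mm above the table when level, moving down or up by 14 mm as the beam tilts
- pan_right_top (a point): the same for the equal pan on the balance's -y end
- pot: white ceramic pot, 66 mm across and 85 mm high, standing on the table beyond the work; origin at the centre of its underside. Leave it standing

How it is judged:
By the outcome, as a careful person would: the job done as asked, in the order asked, and still so for the second after the job is handed in, with the robot touching nothing.
Of tin1, tin2, tin3 only 2 to 2 are there at a start; the rules pass over those that are not, and their reading is None.
Of plate1, plate2, plate3 only 2 to 3 are there at a start; the rules pass over those that are not, and their reading is None.
At some moment in a run one of tin1, tin2, tin3 may be knocked a few centimetres aside while the robot is not near it.
It also fails if it takes over 210 s, if anything falls off the work surface, if the arm or the gripper's body presses on something with over 40 N, if the wrist force passes 120 N, or if a joint passes its speed limit or range.

## Working session

There is one attempt and no reset: what is moved stays moved. The work goes in short steps, Python scripts to look and compute and a tool call to move; the robot and the scene stay as the last step left them, time stands still between calls to the robot, and variables do not carry over. Pictures are saved under pics/ and viewed, and the job is handed in when it is done.

Besides the shell and the picture viewer there is one more tool, called after ">>>" by a JSON object that holds its "api" and its "payload". send_rows: Moves the arm, as the interface text tells. Its arguments: {"type":"object","properties":{"increments":{"type":"array","items":{"type":"array"}},"grip_force":{"type":"number"}},"required":["increments"]}

```bash
ls; mkdir -p pics
python3 - <<'E'
from workcell import robot
import cv2
for n in("side","top"):
    im=robot.get_image(n); cv2.imwrite(f"pics/{n}0.png",im[:,:,::-1])
    c=robot.get_calibration(n); print(n,c)
print(robot.get_obs(), robot.pinch_z)
E
```

```text
pics
side {'camera_matrix': array([[520.73610738,   0.        , 317.1431722 ],
       [  0.        , 520.73610738, 243.8733897 ],
       [  0.        ,   0.        ,   1.        ]]), 'R': array([[ 0.98464182, -0.17438294,  0.00843089],
       [-0.12645429, -0.74564609, -0.65423331],
       [ 0.12037359,  0.64311935, -0.75624579]]), 't': array([-0.61379488,  0.14720349,  1.18795402])}
top {'camera_matrix': array([[456.47382821,   0.        , 327.02290403],
       [  0.        , 456.47382821, 235.4649711 ],
       [  0.        ,   0.        ,   1.        ]]), 'R': array([[-2.86276794e-02, -9.99589802e-01, -8.26733876e-04],
       [-9.93231022e-01,  2.85386921e-02, -1.12595206e-01],
       [ 1.12572614e-01, -2.40220173e-03, -9.93640597e-01]]), 't': array([0.0368108 , 0.6301729 , 0.91685616])}
{'time_s': 0.1, 'joint_positions': array([-1.41320244,  0.41183612, -0.0127015 ,  1.59697455,  0.00563658,
        1.13431884, -0.08218713]), 'joint_vel': array([-0.00100044,  0.00035128, -0.00067058, -0.00336544, -0.00014519,
        0.00074591, -0.00065799]), 'joint_efforts': array([ 3.24673412e-03, -6.01833987e+01,  6.84001911e-01, -3.00083756e+01,
        1.37459606e-02,  6.42836443e-03,  5.04744321e-05]), 'tool_pos': array([0.13987757, 0.608674  , 0.23052133]), 'orientation': array([-3.53853141e-01, -3.12157414e+00,  2.35794026e-03]), 'contact_force': array([ 0.44459039, -0.85031318, -1.71182258]), 'moment': array([-0.00302263, -0.01756577,  0.04417372]), 'gripper_width': 0.08510323195885751} 0.0187
```

View pics/side0.png

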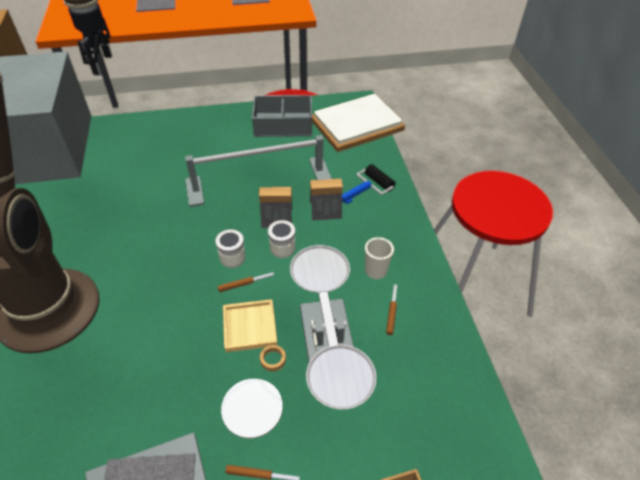

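View pics/top0.png

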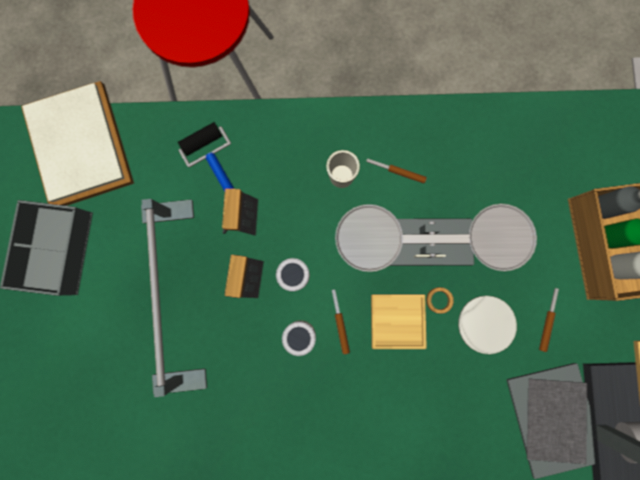

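```bash
cat > h.py <<'E'
import numpy as np, cv2
from workcell import robot
from scipy.spatial.transform import Rotation as Ro
C={n:robot.get_calibration(n) for n in("side","top")}
def ray(n,u,v,z):
    c=C[n];d=c["R"].T@np.linalg.inv(c["camera_matrix"])@np.array([u,v,1.]);o=-c["R"].T@c["t"]
    return o+d*(z-o[2])/d[2]
def proj(n,X):
    c=C[n];p=c["camera_matrix"]@(c["R"]@np.asarray(X,float)+c["t"]);return p[:2]/p[2]
def planepts(n,cnt,z): return np.array([ray(n,u,v,z)[:2] for u,v in cnt.reshape(-1,2)])
def snap(n,name):
    im=robot.get_image(n)[:,:,::-1].copy();cv2.imwrite(f"pics/{name}.png",im);return im
def crop(im,x0,y0,x1,y1,s,name): cv2.imwrite(f"pics/{name}.png",cv2.resize(im[y0:y1,x0:x1],None,fx=s,fy=s,interpolation=cv2.INTER_CUBIC))
E
python3 - <<'E'
from h import *
for n in C: print(n,-C[n]["R"].T@C[n]["t"])
im=cv2.imread("pics/top0.png");hsv=cv2.cvtColor(im,cv2.COLOR_BGR2HSV)
green=((hsv[...,0]>60)&(hsv[...,0]<85)&(hsv[...,1]>110)).astype(np.uint8)
fg=1-green
k,l,s,cc=cv2.connectedComponentsWithStats(fg)
for i in range(1,k):
    if s[i,4]>100: print(i,s[i],cc[i].round(1))
crop(im,130,170,350,410,3,"c1"); crop(im,300,130,560,370,3,"c2")
for nm,(u,v),z in[("tinA",(292.5,274),.07),("tinB",(298.5,338.5),.07),("pot",(343,168),.085),("slab",(488,325),.008),("tray",(399,321),.018),("panL",(369,238),.1),("panR",(503,237),.1),("rail1",(150,205),.115),("rail2",(158,390),.115),("batA",(232,211),.0986),("batB",(238,276),.0986)]:
    print(nm,ray("top",u,v,z).round(4))
E
```

```text
side [ 0.47998433 -0.76126986  0.99986549]
top [0.52374818 0.02101386 0.98201038]
1 [    0     0   640   296 78316] [261.1  77.7]
2 [ 178  123   80  112 2880] [222.6 181. ]
3 [ 325  149   36   39 1060] [342.3 167.6]
4 [366 158  61  26 459] [399.3 170.9]
5 [ 567  182   73  120 6464] [606.1 241.7]
6 [ 141  198   66  200 3723] [165.6 299. ]
7 [  334   203   204    70 10910] [435.5 238.8]
8 [ 224  254   40   45 1431] [242.8 276.9]
9 [275 257  35  35 968] [292.1 274.3]
10 [ 370  287   85   63 3585] [403.4 318.9]
11 [539 287  21  66 550] [548.7 323. ]
12 [331 289  19  66 510] [340.1 324.9]
13 [ 458  295   60   60 2839] [487.3 324.5]
14 [ 281  320   36   37 1036] [298.6 337.9]
15 [  507   340   133   140 13388] [580.9 418.5]
tinA [0.5518 0.0898 0.07  ]
tinB [0.4254 0.0805 0.07  ]
pot [ 0.761  -0.0172  0.085 ]
slab [ 0.4352 -0.3139  0.008 ]
tray [ 0.4496 -0.1259  0.018 ]
panL [ 0.6164 -0.0625  0.1   ]
panR [ 0.6109 -0.3229  0.1   ]
rail1 [0.6908 0.3582 0.115 ]
rail2 [0.3446 0.3382 0.115 ]
batA [0.6774 0.2037 0.0986]
batB [0.5501 0.1927 0.0986]
```

View pics/c1.png

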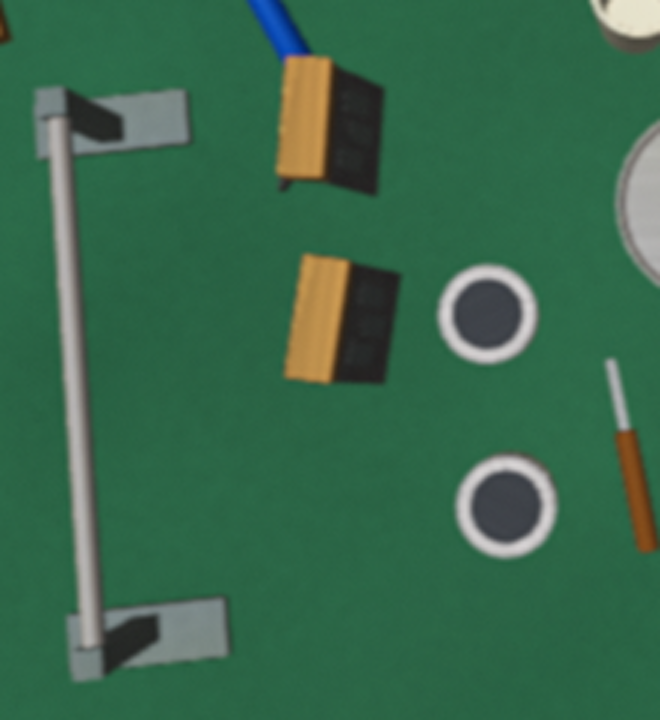

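View pics/c2.png

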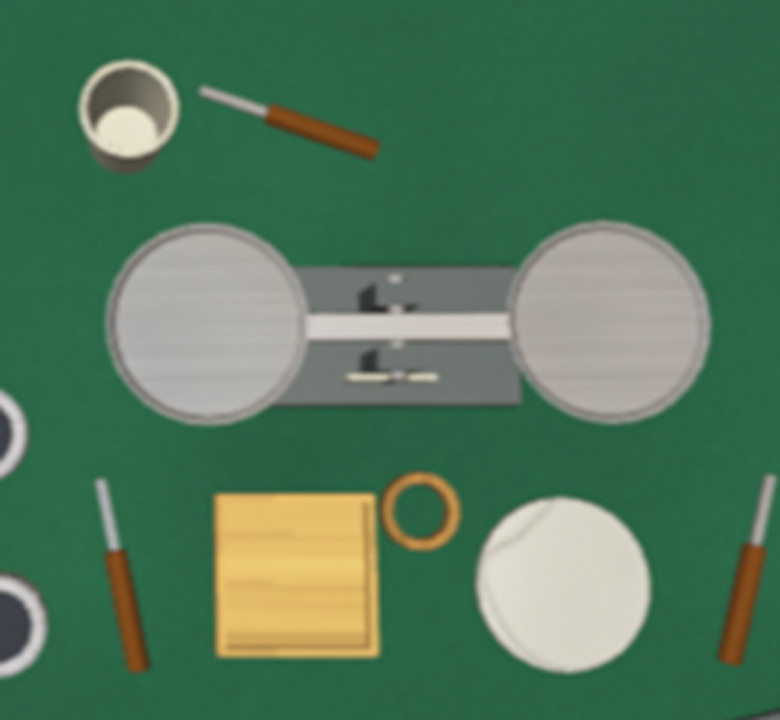

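```bash
cat >> h.py <<'E'
def blobs(mask,amin=60):
    k,l,s,cc=cv2.connectedComponentsWithStats(mask.astype(np.uint8))
    return [(s[i],cc[i],(l==i).astype(np.uint8)) for i in range(1,k) if s[i,4]>=amin]
def tins(im,n,z=.07,roi=None):
    hsv=cv2.cvtColor(im,cv2.COLOR_BGR2HSV);h,s,v=[hsv[...,i].astype(int) for i in range(3)]
    m=(v<110)&(s<90)&~((h>55)&(h<90)&(s>60))
    out=[]
    for st,c,b in blobs(m):
        if 150<st[4]<700 and .5<st[2]/st[3]<2 and st[4]>.65*st[2]*st[3]:
            # ring bright around?
            d=cv2.dilate(b,np.ones((3,3)),iterations=3)-cv2.dilate(b,np.ones((3,3)),iterations=1)
            vv=np.median(v[d>0])
            out.append((c.round(1),int(st[4]),int(vv),ray(n,*c,z).round(4)))
    return [o for o in out if o[2]>140]
def battens(im,n,z=.0986):
    hsv=cv2.cvtColor(im,cv2.COLOR_BGR2HSV);h,s,v=[hsv[...,i].astype(int) for i in range(3)]
    m=(h>8)&(h<25)&(s>90)&(v>130)
    out=[]
    for st,c,b in blobs(m,150):
        cnt,_=cv2.findContours(b,cv2.RETR_EXTERNAL,cv2.CHAIN_APPROX_NONE)
        P=planepts(n,max(cnt,key=len),z)*1000
        r=cv2.minAreaRect(P.astype(np.float32)); box=cv2.boxPoints(r)
        e=[box[1]-box[0],box[2]-box[1]];L=max(e,key=np.linalg.norm);L=L*np.sign(L[0])
        out.append((c.round(1),int(st[4]),np.round(r[0],1),np.round(r[1],0),round(np.degrees(np.arctan2(L[1],L[0])),1),ray(n,*c,z).round(4)))
    return out
E
python3 - <<'E'
from h import *
for n in("top","side"):
    im=cv2.imread(f"pics/{n}0.png")
    print(n);[print("tin",*t) for t in tins(im,n)];[print("bat",*t) for t in battens(im,n)]
im=cv2.imread("pics/side0.png")
for X in [(.616,-.0625,.095),(.611,-.323,.095),(.435,-.314,.008),(.4496,-.1259,.005),(.69,.358,.108),(.345,.338,.108),(.761,-.017,.085)]:
    p=proj("side",X); cv2.circle(im,tuple(int(round(a)) for a in p),2,(0,0,255),-1)
crop(im,170,120,430,450,2.3,"c3")
E
```

```text
top
tin [292.  274.3] 398 202 [0.5512 0.0908 0.07  ]
tin [298.3 338.4] 418 202 [0.4256 0.081  0.07  ]
bat [102.6 156.5] 724 [824.3 515.7] [219. 163.] 17.1 [0.7945 0.4601 0.0986]
bat [231.  208.6] 599 [682.6 205.7] [30. 79.] -4.5 [0.6823 0.2056 0.0986]
bat [619.8 255.4] 1102 [ 591.9 -557.7] [212.  81.] 3.9 [ 0.5688 -0.5469  0.0986]
bat [235.1 275.8] 633 [550.8 198.3] [30. 79.] -9.3 [0.5507 0.1983 0.0986]
bat [440.5 299.9] 231 [ 493.3 -194. ] [46. 46.] 88.4 [ 0.4934 -0.1949  0.0986]
bat [398.3 321.6] 2888 [ 455.2 -112.4] [102. 100.] 88.4 [ 0.4547 -0.1122  0.0986]
side
tin [281.  229.6] 151 215 [0.5497 0.0889 0.07  ]
tin [228.8 239.4] 162 216 [0.4237 0.0785 0.07  ]
bat [56.9 24.7] 1371 [-133.9 1205.9] [153. 364.] -71.6 [-0.1119  1.1786  0.0986]
bat [201.6  15.9] 5951 [ 399.1 1152.1] [285. 834.] -9.0 [0.3982 1.1648 0.0986]
bat [196.2  35.6] 236 [ 380.1 1021.2] [585.  11.] 0.1 [0.3752 1.0208 0.0986]
bat [352.6 133.1] 323 [802.  393.1] [132. 267.] -18.1 [0.7932 0.3935 0.0986]
bat [325.9 183.6] 274 [680.4 201. ] [33. 80.] -5.1 [0.6806 0.201  0.0986]
bat [275.  191.7] 300 [548.4 193.9] [33. 78.] -9.5 [0.5496 0.1929 0.0986]
bat [251.1 328.4] 2387 [ 454.1 -207.2] [110. 163.] -87.3 [ 0.4538 -0.1933  0.0986]
bat [249.  470.9] 250 [ 424.1 -466.2] [ 9. 74.] -17.9 [ 0.4249 -0.4666  0.0986]
```

View pics/c3.png

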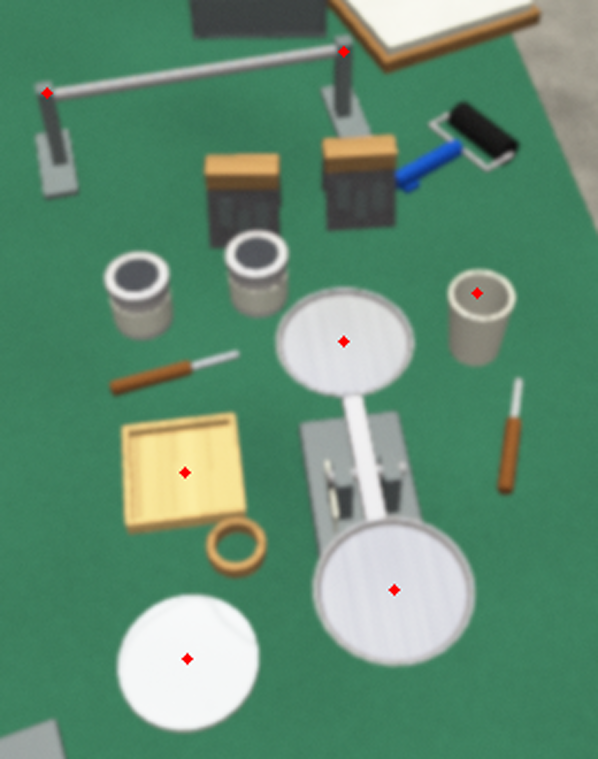

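```bash
cat >> h.py <<'E'
def plan(x,y,z,ydir=None):
    "remaining move: shift in present tool axes mm; if ydir: turn about tool z so tool y -> ydir (mod pi)"
    o=robot.get_obs();R=Ro.from_rotvec(o["orientation"]).as_matrix()
    p=o["tool_pos"]; out="t %.2f tcp %s w %.4f F %s"%(o["time_s"],(p*1000).round(1),o["gripper_width"],o["contact_force"].round(1))
    d=(R.T@(np.array([x,y,z])-p))*1000
    print(out);print("shift tool axes mm",d.round(1),"tool x,y:",R[:,0].round(3),R[:,1].round(3))
    if ydir is not None:
        a=np.arctan2(R[1,1],R[0,1]);b=np.radians(ydir);t=-(b-a);t=(t+np.pi/2)%np.pi-np.pi/2
        R2=R@Ro.from_rotvec([0,0,t]).as_matrix()
        tilt=Ro.from_matrix(R2.T@np.array([[np.sin(b),np.cos(b),0],[np.cos(b)*-1,np.sin(b),0],[0,0,-1]]).T if False else np.eye(3)).as_rotvec()
        print("turn z",round(t,4),"shift after turn",(R2.T@(np.array([x,y,z])-p)*1000).round(1),"toolz",R2[:,2].round(4))
E
python3 -c "
from h import *
plan(.5505,.09,.150,0)"
```

```text
t 0.10 tcp [139.9 608.7 230.5] w 0.0851 F [ 0.4 -0.9 -1.7]
shift tool axes mm [-516.3 -413.5   81.2] tool x,y: [-0.975  0.224 -0.   ] [ 0.224  0.975 -0.001]
turn z 1.345 shift after turn [-518.6  410.6   81.2] toolz [-2.0e-04 -1.5e-03 -1.0e+00]
```

>>> {"api": "send_rows", "payload": {"increments": [[[0, 0, 0], [-14, -11.5, 0], -1], [[0, 0, 0], [-28.7, -23, 0], -1], [[0, 0, 0], [-28.7, -23, 0], -1], [[0, 0, 0], [-28.7, -23, 0], -1], [[0, 0, 0], [-28.7, -23, 0], -1], [[0, 0, 0], [-28.7, -23, 0], -1], [[0, 0, 0], [-28.7, -23, 0], -1], [[0, 0, 0], [-28.7, -23, 0], -1], [[0, 0, 0], [-28.7, -23, 0], -1], [[0, 0, 0], [-28.7, -23, 0], -1], [[0, 0, 0], [-28.7, -23, 0], -1], [[0, 0, 0], [-28.7, -23, 0], -1], [[0, 0, 0], [-28.7, -23, 0], -1], [[0, 0, 0], [-28.7, -23, 0], -1], [[0, 0, 0], [-28.7, -23, 0], -1], [[0, 0, 0], [-28.7, -23, 0], -1], [[0, 0, 0], [-28.7, -23, 0], -1], [[0, 0, 0], [-28.7, -23, 0], -1], [[0, 0, 0], [-14, -11.5, 0], -1], [[0, 0, 0], [0, 0, 0], -1]]}}

```text
time_s: 1.77
tool_pos: [0.5521, 0.085, 0.231]
orientation: [0.364, 3.119, -0.004]
contact_force: [-0.4, -0.8, 0.4]
gripper_width: 0.0851
```

>>> {"api": "send_rows", "payload": {"increments": [[[0, 0, 0.112], [0, 0, 0], -1], [[0, 0, 0.112], [0, 0, 0], -1], [[0, 0, 0.112], [0, 0, 0], -1], [[0, 0, 0.112], [0, 0, 0], -1], [[0, 0, 0.112], [0, 0, 0], -1], [[0, 0, 0.112], [0, 0, 0], -1], [[0, 0, 0.112], [0, 0, 0], -1], [[0, 0, 0.112], [0, 0, 0], -1], [[0, 0, 0.112], [0, 0, 0], -1], [[0, 0, 0.112], [0, 0, 0], -1], [[0, 0, 0.112], [0, 0, 0], -1], [[0, 0, 0.112], [0, 0, 0], -1], [[0, 0, 0], [0, 0, 0], -1], [[0, 0, 0], [0, 0, 0], -1]]}}

```text
time_s: 2.93
tool_pos: [0.5495, 0.091, 0.231]
orientation: [-2.215, -2.227, 0.001]
contact_force: [-0.6, 0.3, 0.2]
gripper_width: 0.0855
```

```bash
python3 -c "
from h import *
plan(.5505,.09,.028,0)
for n in('top','side'):
    im=snap(n,n+'1');[print(*t) for t in tins(im,n)]"
```

```text
t 2.93 tcp [549.5  91.  231. ] w 0.0855 F [-0.6  0.3  0.2]
shift tool axes mm [ -1.    1.1 203. ] tool x,y: [-0.006  1.     0.   ] [ 1.     0.006 -0.001]
turn z 0.0055 shift after turn [ -1.    1.1 203. ] toolz [-7.e-04  0.e+00 -1.e+00]
[228.7 239.3] 157 221 [0.4235 0.0788 0.07  ]
```

>>> {"api": "send_rows", "payload": {"increments": [[[0, 0, 0.005], [-1, 1, 15], -1], [[0, 0, 0], [0, 0, 30], -1], [[0, 0, 0], [0, 0, 30], -1], [[0, 0, 0], [0, 0, 30], -1], [[0, 0, 0], [0, 0, 30], -1], [[0, 0, 0], [0, 0, 30], -1], [[0, 0, 0], [0, 0, 25], -1], [[0, 0, 0], [0, 0, 14], -1], [[0, 0, 0], [0, 0, 7], -1], [[0, 0, 0], [0, 0, 0], -1], [[0, 0, 0], [0, 0, 0], 1], [[0, 0, 0], [0, 0, 0], 1], [[0, 0, 0], [0, 0, 0], 1], [[0, 0, 0], [0, 0, 0], 1], [[0, 0, 0], [0, 0, 0], 1], [[0, 0, 0], [0, 0, 0], 1], [[0, 0, 0], [0, 0, 0], 1], [[0, 0, 0], [0, 0, 0], 1]], "grip_force": 40}}

```text
time_s: 4.53
tool_pos: [0.5519, 0.0893, 0.0216]
orientation: [2.225, 2.217, 0.003]
contact_force: [-0.8, -0.7, 8.2]
gripper_width: 0.061
```

```bash
python3 -c "
from h import *
plan(.615,-.0625,.17,0)
im=snap('side','s2');crop(im,170,120,430,450,2.3,'c4')"
```

```text
t 4.53 tcp [551.9  89.3  21.6] w 0.0610 F [-0.8 -0.7  8.2]
shift tool axes mm [-151.5   63.9 -148.4] tool x,y: [0.004 1.    0.001] [ 1.    -0.004  0.002]
turn z -0.0037 shift after turn [-151.7   63.4 -148.4] toolz [ 2.e-03  8.e-04 -1.e+00]
```

View pics/c4.png

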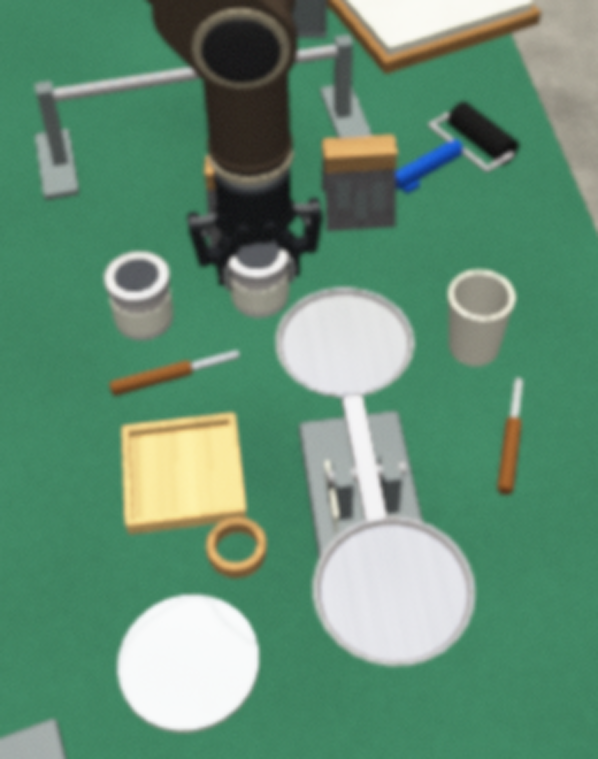

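>>> {"api": "send_rows", "payload": {"increments": [[[0, 0, 0], [0, 0, -10], 1], [[0, 0, 0], [0, 0, -25], 1], [[0, 0, 0], [0, 0, -30], 1], [[0, 0, 0], [0, 0, -30], 1], [[0, 0, 0], [0, 0, -30], 1], [[0, 0, 0], [0, 0, -24], 1], [[0, 0, 0], [0, 0, 0], 1], [[0, 0, 0], [0, 0, 0], 1], [[0, 0, 0], [0, 0, 0], 1]]}}

```text
time_s: 5.33
tool_pos: [0.55, 0.0894, 0.1684]
orientation: [-2.224, -2.217, 0.002]
contact_force: [-1.1, 0.4, -5.0]
gripper_width: 0.0613
```

>>> {"api": "send_rows", "payload": {"increments": [[[0, 0, 0], [-10, 4, 0], 1], [[0, 0, 0], [-22, 9, 0], 1], [[0, 0, 0], [-22, 9, 0], 1], [[0, 0, 0], [-22, 9, 0], 1], [[0, 0, 0], [-22, 9, 0], 1], [[0, 0, 0], [-22, 9, 0], 1], [[0, 0, 0], [-22, 9, 0], 1], [[0, 0, 0], [-9.5, 6, 0], 1], [[0, 0, 0], [0, 0, 0], 1], [[0, 0, 0], [0, 0, 0], 1], [[0, 0, 0], [0, 0, 0], 1]]}}

```text
time_s: 6.25
tool_pos: [0.6138, -0.0615, 0.1682]
orientation: [-2.224, -2.217, 0.002]
contact_force: [0.6, 0.3, -4.2]
gripper_width: 0.0611
```

```bash
python3 -c "
from h import *
plan(.615,-.0625,.1186,0)
for n in('top','side'):
    im=snap(n,n+'3');[print(*t) for t in tins(im,n)]"
```

```text
t 6.25 tcp [613.8 -61.5 168.2] w 0.0611 F [ 0.6  0.3 -4.2]
shift tool axes mm [-1.   1.3 49.6] tool x,y: [0.003 1.    0.001] [ 1.    -0.003 -0.002]
turn z -0.0032 shift after turn [-1.   1.3 49.6] toolz [-2.1e-03  7.0e-04 -1.0e+00]
[298.3 338.4] 390 224 [0.4256 0.0809 0.07  ]
```

>>> {"api": "send_rows", "payload": {"increments": [[[0, 0, 0], [-1, 1, 10], 1], [[0, 0, 0], [0, 0, 15], 1], [[0, 0, 0], [0, 0, 13], 1], [[0, 0, 0], [0, 0, 7], 1], [[0, 0, 0], [0, 0, 4], 1], [[0, 0, 0], [0, 0, 3], 1], [[0, 0, 0], [0, 0, 3], 1], [[0, 0, 0], [0, 0, 3], 1], [[0, 0, 0], [0, 0, 3], 1], [[0, 0, 0], [0, 0, 2], 1], [[0, 0, 0], [0, 0, 0], 1], [[0, 0, 0], [0, 0, 0], 1], [[0, 0, 0], [0, 0, 0], 1]]}}

```text
time_s: 7.43
tool_pos: [0.6155, -0.0636, 0.1064]
orientation: [2.226, 2.217, 0.0]
contact_force: [0.7, 0.3, -3.1]
gripper_width: 0.061
```

```bash
python3 -c "
from h import *
plan(.615,-.0625,.1026,0)
im=snap('side','s4');crop(im,170,120,430,450,2.3,'c5')"
```

```text
t 7.43 tcp [615.5 -63.6 106.4] w 0.0610 F [ 0.7  0.3 -3.1]
shift tool axes mm [ 1.1 -0.5  3.8] tool x,y: [0.004 1.    0.   ] [ 1.    -0.004  0.   ]
turn z -0.004 shift after turn [ 1.1 -0.5  3.8] toolz [ 2.e-04  1.e-04 -1.e+00]
```

View pics/c5.png

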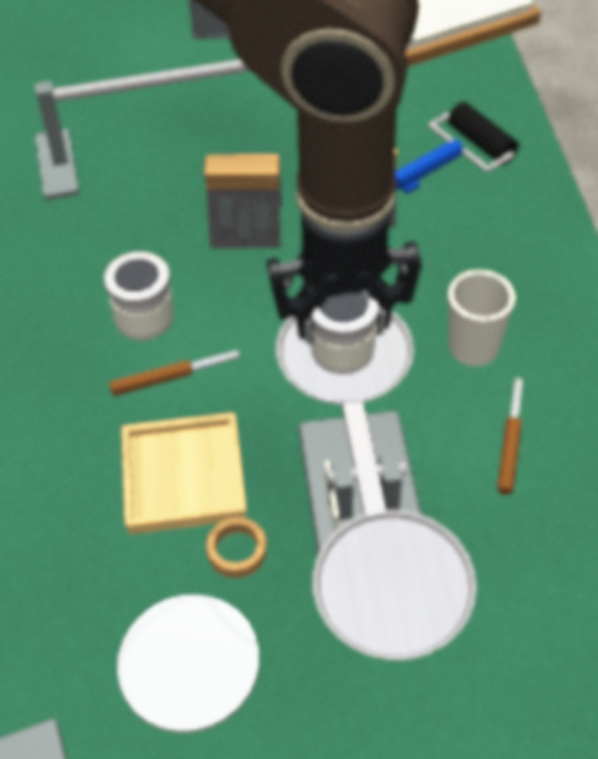

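>>> {"api": "send_rows", "payload": {"increments": [[[0, 0, 0], [0, 0, 2], 1], [[0, 0, 0], [0, 0, 1], 1], [[0, 0, 0], [0, 0, 0], 1], [[0, 0, 0], [0, 0, 0], -1], [[0, 0, 0], [0, 0, 0], -1], [[0, 0, 0], [0, 0, 0], -1], [[0, 0, 0], [0, 0, 0], -1], [[0, 0, 0], [0, 0, 0], -1], [[0, 0, 0], [0, 0, 0], -1], [[0, 0, 0], [0, 0, -8], -1], [[0, 0, 0], [0, 0, -20], -1], [[0, 0, 0], [0, 0, -30], -1], [[0, 0, 0], [0, 0, -30], -1], [[0, 0, 0], [0, 0, 0], -1]]}}

```text
time_s: 8.65
tool_pos: [0.6184, -0.0647, 0.1978]
orientation: [2.222, 2.212, 0.01]
contact_force: [1.0, 0.1, 0.0]
gripper_width: 0.0853
```

>>> {"api": "send_rows", "payload": {"increments": [[[0, 0, 0], [10, -13, 0], -1], [[0, 0, 0], [21, -28, 0], -1], [[0, 0, 0], [21, -28, 0], -1], [[0, 0, 0], [21, -28, 0], -1], [[0, 0, 0], [21, -28, 0], -1], [[0, 0, 0], [21, -28, 0], -1], [[0, 0, 0], [21, -28, 0], -1], [[0, 0, 0], [9, -10, 0], -1], [[0, 0, 0], [0, 0, 0], -1], [[0, 0, 0], [0, 0, 0], -1]]}}

```text
time_s: 9.48
tool_pos: [0.4253, 0.0827, 0.192]
orientation: [2.224, 2.219, 0.003]
contact_force: [0.1, 0.1, -0.7]
gripper_width: 0.0858
```

```bash
python3 -c "
from h import *
plan(.4245,.080,.0195,0)
for n in('top','side'):
    im=snap(n,n+'5');[print(n,*t) for t in tins(im,n)]
crop(im,170,120,430,450,2.3,'c6')"
```

```text
t 9.48 tcp [425.3  82.7 192. ] w 0.0858 F [ 0.1  0.1 -0.7]
shift tool axes mm [ -2.9  -1.1 172.5] tool x,y: [0.002 1.    0.001] [ 1.    -0.002  0.001]
turn z -0.0021 shift after turn [ -2.9  -1.1 172.5] toolz [ 0.0015  0.0013 -1.    ]
top [371.4 235.5] 469 209 [ 0.6244 -0.0703  0.07  ]
side [228.8 239.3] 155 223 [0.4237 0.0788 0.07  ]
side [318.8 252.7] 206 227 [0.6271 0.002  0.07  ]
```

View pics/c6.png

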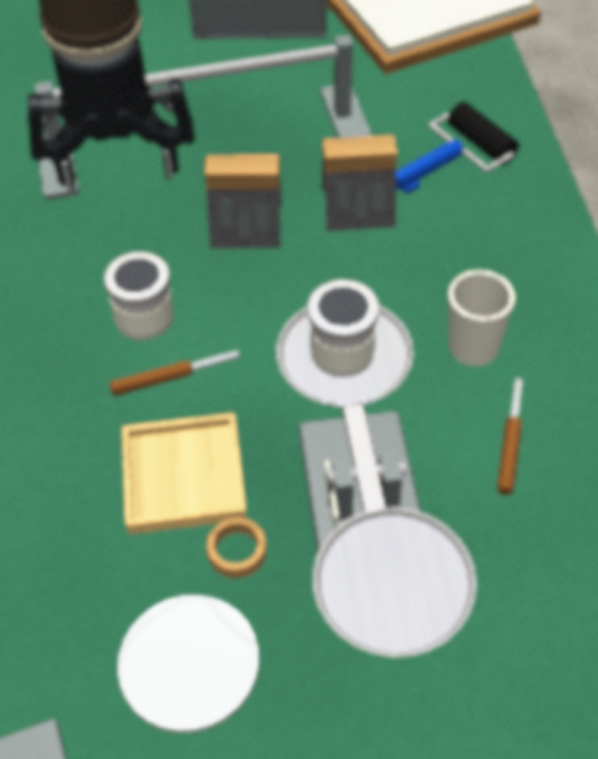

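>>> {"api": "send_rows", "payload": {"increments": [[[0, 0, 0], [-3, -1, 15], -1], [[0, 0, 0], [0, 0, 30], -1], [[0, 0, 0], [0, 0, 30], -1], [[0, 0, 0], [0, 0, 30], -1], [[0, 0, 0], [0, 0, 27], -1], [[0, 0, 0], [0, 0, 20], -1], [[0, 0, 0], [0, 0, 13], -1], [[0, 0, 0], [0, 0, 6], -1], [[0, 0, 0], [0, 0, 0], -1], [[0, 0, 0], [0, 0, 0], 1], [[0, 0, 0], [0, 0, 0], 1], [[0, 0, 0], [0, 0, 0], 1], [[0, 0, 0], [0, 0, 0], 1], [[0, 0, 0], [0, 0, 0], 1], [[0, 0, 0], [0, 0, 0], 1], [[0, 0, 0], [0, 0, 0], 1], [[0, 0, 0], [0, 0, 0], 1]]}}

```text
time_s: 11.0
tool_pos: [0.425, 0.0791, 0.0213]
orientation: [2.225, 2.216, 0.003]
contact_force: [0.0, -2.6, 7.7]
gripper_width: 0.0612
```

>>> {"api": "send_rows", "payload": {"increments": [[[0, 0, 0], [0, 0, -10], 1], [[0, 0, 0], [0, 0, -25], 1], [[0, 0, 0], [0, 0, -30], 1], [[0, 0, 0], [0, 0, -30], 1], [[0, 0, 0], [0, 0, -30], 1], [[0, 0, 0], [0, 0, -30], 1], [[0, 0, 0], [0, 0, -15], 1], [[0, 0, 0], [0, 0, 0], 1], [[0, 0, 0], [0, 0, 0], 1], [[0, 0, 0], [0, 0, 0], 1]]}}

```text
time_s: 11.83
tool_pos: [0.4231, 0.0792, 0.1897]
orientation: [-2.225, -2.217, 0.001]
contact_force: [-0.3, 0.5, -2.7]
gripper_width: 0.0613
```

```bash
python3 -c "
from h import *
plan(.610,-.323,.19,0)"
```

```text
t 11.83 tcp [423.1  79.2 189.7] w 0.0613 F [-0.3  0.5 -2.7]
shift tool axes mm [-401.6  188.3   -0.5] tool x,y: [0.003 1.    0.   ] [ 1.    -0.003 -0.001]
turn z -0.0035 shift after turn [-402.2  186.9   -0.5] toolz [-0.0012  0.     -1.    ]
```

>>> {"api": "send_rows", "payload": {"increments": [[[0, 0, 0], [-13, 6, 0], 1], [[0, 0, 0], [-27, 12.5, 0], 1], [[0, 0, 0], [-27, 12.5, 0], 1], [[0, 0, 0], [-27, 12.5, 0], 1], [[0, 0, 0], [-27, 12.5, 0], 1], [[0, 0, 0], [-27, 12.5, 0], 1], [[0, 0, 0], [-27, 12.5, 0], 1], [[0, 0, 0], [-27, 12.5, 0], 1], [[0, 0, 0], [-27, 12.5, 0], 1], [[0, 0, 0], [-27, 12.5, 0], 1], [[0, 0, 0], [-27, 12.5, 0], 1], [[0, 0, 0], [-27, 12.5, 0], 1], [[0, 0, 0], [-27, 12.5, 0], 1], [[0, 0, 0], [-27, 12.5, 0], 1], [[0, 0, 0], [-27, 12.5, 0], 1], [[0, 0, 0], [-11, 6, 0], 1], [[0, 0, 0], [0, 0, 0], 1], [[0, 0, 0], [0, 0, 0], 1], [[0, 0, 0], [0, 0, 0], 1]]}}

```text
time_s: 13.42
tool_pos: [0.6086, -0.3223, 0.1885]
orientation: [-2.223, -2.215, 0.001]
contact_force: [-0.3, 0.2, -2.2]
gripper_width: 0.0612
```

```bash
python3 -c "
from h import *
plan(.610,-.323,.1323,0)"
```

```text
t 13.42 tcp [ 608.6 -322.3  188.5] w 0.0612 F [-0.3  0.2 -2.2]
shift tool axes mm [-0.8  1.5 56.2] tool x,y: [0.004 1.    0.002] [ 1.    -0.004 -0.003]
turn z -0.0037 shift after turn [-0.8  1.5 56.2] toolz [-0.0027  0.0017 -1.    ]
```

>>> {"api": "send_rows", "payload": {"increments": [[[0, 0, 0], [-1, 1.5, 12], 1], [[0, 0, 0], [0, 0, 18], 1], [[0, 0, 0], [0, 0, 15], 1], [[0, 0, 0], [0, 0, 8], 1], [[0, 0, 0], [0, 0, 3], 1], [[0, 0, 0], [0, 0, 1.5], 1], [[0, 0, 0], [0, 0, 0], 1], [[0, 0, 0], [0, 0, 0], 1], [[0, 0, 0], [0, 0, 0], 1]]}}

```text
time_s: 14.17
tool_pos: [0.6113, -0.3249, 0.1337]
orientation: [2.225, 2.216, 0.001]
contact_force: [-0.1, -0.1, -1.8]
gripper_width: 0.0612
```

```bash
python3 -c "
from h import *
plan(.610,-.323,.1308,0)
im=snap('side','s7');crop(im,170,120,430,450,2.3,'c7')"
```

```text
t 14.17 tcp [ 611.3 -324.9  133.7] w 0.0612 F [-0.1 -0.1 -1.8]
shift tool axes mm [ 1.9 -1.3  2.9] tool x,y: [ 0.004  1.    -0.001] [ 1.    -0.004  0.001]
turn z -0.004 shift after turn [ 1.9 -1.3  2.9] toolz [ 1.3e-03 -6.0e-04 -1.0e+00]
```

View pics/c7.png

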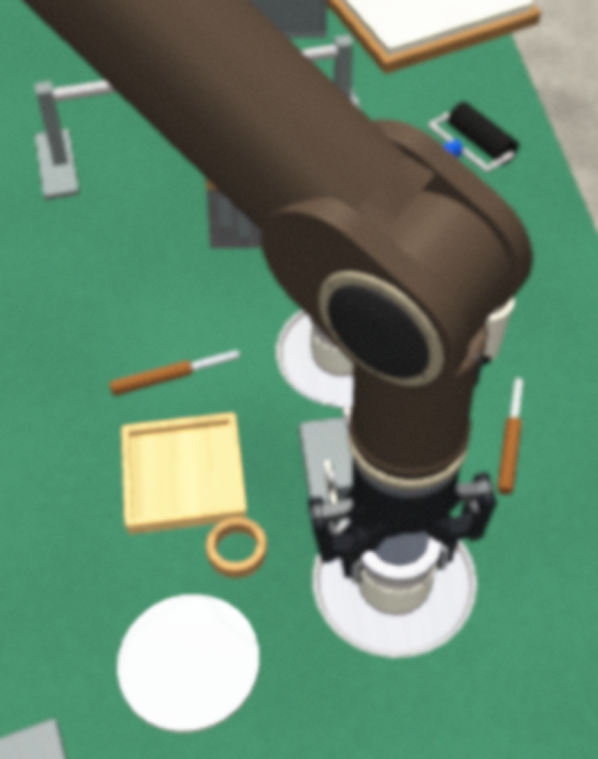

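>>> {"api": "send_rows", "payload": {"increments": [[[0, 0, 0], [0, 0, 2], 1], [[0, 0, 0], [0, 0, 1], 1], [[0, 0, 0], [0, 0, 0], 1], [[0, 0, 0], [0, 0, 0], 1], [[0, 0, 0], [0, 0, 0], -1], [[0, 0, 0], [0, 0, 0], -1], [[0, 0, 0], [0, 0, 0], -1], [[0, 0, 0], [0, 0, 0], -1], [[0, 0, 0], [0, 0, 0], -1], [[0, 0, 0], [0, 0, 0], -1], [[0, 0, 0], [0, 0, -8], -1], [[0, 0, 0], [0, 0, -20], -1], [[0, 0, 0], [0, 0, -30], -1], [[0, 0, 0], [0, 0, -30], -1], [[0, 0, 0], [0, -15, 0], -1], [[0, 0, 0], [20, -30, 0], -1], [[0, 0, 0], [20, -30, 0], -1], [[0, 0, 0], [20, -30, 0], -1], [[0, 0, 0], [20, -30, 0], -1], [[0, 0, 0], [20, -30, 0], -1]]}}

```text
time_s: 15.88
tool_pos: [0.4448, -0.2232, 0.2179]
orientation: [-2.226, -2.217, -0.001]
contact_force: [0.6, -0.4, 1.9]
gripper_width: 0.0857
```

>>> {"api": "send_rows", "payload": {"increments": [[[0, 0, 0], [20, -15, 0], -1], [[0, 0, 0], [20, 0, 0], -1], [[0, 0, 0], [20, 0, 0], -1], [[0, 0, 0], [0, 0, 0], -1], [[0, 0, 0], [0, 0, 0], -1], [[0, 0, 0], [0, 0, 0], -1], [[0, 0, 0], [0, 0, 0], -1], [[0, 0, 0], [0, 0, 0], -1], [[0, 0, 0], [0, 0, 0], -1], [[0, 0, 0], [0, 0, 0], -1], [[0, 0, 0], [0, 0, 0], -1], [[0, 0, 0], [0, 0, 0], -1], [[0, 0, 0], [0, 0, 0], -1], [[0, 0, 0], [0, 0, 0], -1], [[0, 0, 0], [0, 0, 0], -1], [[0, 0, 0], [0, 0, 0], -1], [[0, 0, 0], [0, 0, 0], -1]]}}

```text
time_s: 17.3
tool_pos: [0.4316, -0.1639, 0.2178]
orientation: [-2.226, -2.217, -0.0]
contact_force: [-0.1, -0.0, 1.4]
gripper_width: 0.0854
```

```bash
python3 -c "
from h import *
plan(.615,-.064,.1,0)
for n in('top','side'):
    im=snap(n,n+'8');[print(n,*t, [ray(n,*t[0],z).round(4) for z in (.151,.165,.179)]) for t in tins(im,n)]
crop(im,170,120,430,450,2.3,'c8')"
```

```text
t 17.30 tcp [ 431.6 -163.9  217.8] w 0.0854 F [-0.1 -0.   1.4]
shift tool axes mm [100.6 183.1 117.8] tool x,y: [0.004 1.    0.   ] [ 1.    -0.004  0.   ]
turn z -0.0039 shift after turn [ 99.9 183.4 117.8] toolz [ 0.  0. -1.]
top [520.  231.9] 508 212 [ 0.6232 -0.3694  0.07  ] [array([ 0.6143, -0.3348,  0.151 ]), array([ 0.6128, -0.3288,  0.165 ]), array([ 0.6113, -0.3228,  0.179 ])]
top [371.3 235.5] 464 213 [ 0.6245 -0.0702  0.07  ] [array([ 0.6155, -0.0621,  0.151 ]), array([ 0.614 , -0.0607,  0.165 ]), array([ 0.6124, -0.0593,  0.179 ])]
side [318.8 252.6] 173 216 [0.6271 0.0024 0.07  ] [array([ 0.6143, -0.0641,  0.151 ]), array([ 0.6121, -0.0756,  0.165 ]), array([ 0.6099, -0.0871,  0.179 ])]
```

View pics/c8.png

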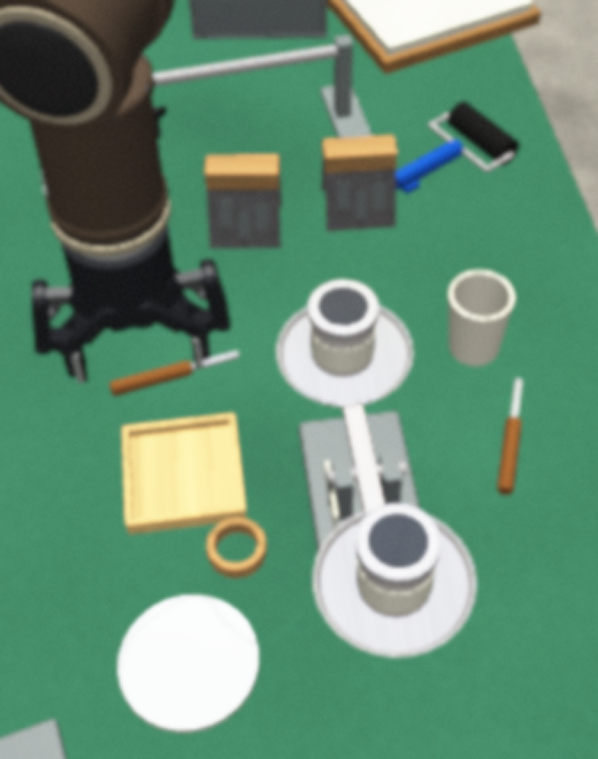

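View pics/top8.png

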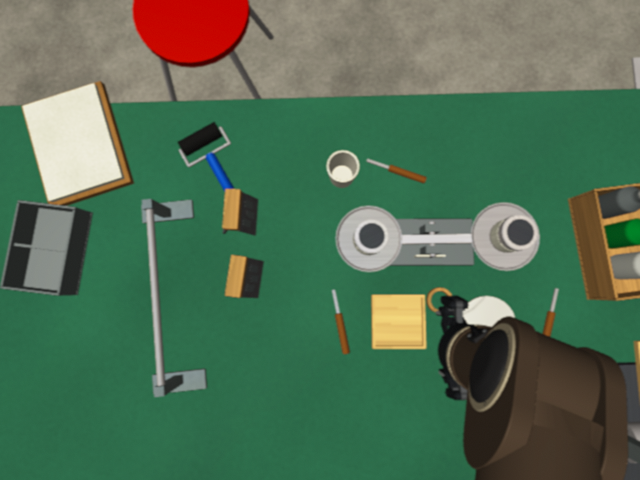

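>>> {"api": "send_rows", "payload": {"increments": [[[0, 0, 0], [8, 15, 0], -1], [[0, 0, 0], [14, 26, 0], -1], [[0, 0, 0], [14, 26, 0], -1], [[0, 0, 0], [14, 26, 0], -1], [[0, 0, 0], [14, 26, 0], -1], [[0, 0, 0], [14, 26, 0], -1], [[0, 0, 0], [14, 26, 0], -1], [[0, 0, 0], [8, 11.5, 0], -1], [[0, 0, 0], [0, 0, 0], -1], [[0, 0, 0], [0, 0, 0], -1]]}}

```text
time_s: 18.23
tool_pos: [0.6144, -0.0643, 0.217]
orientation: [-2.224, -2.218, 0.002]
contact_force: [-1.1, -0.1, -0.5]
gripper_width: 0.0856
```

```bash
python3 -c "
from h import *
plan(.615,-.063,.1025,0)"
```

```text
t 18.23 tcp [614.4 -64.3 217. ] w 0.0856 F [-1.1 -0.1 -0.5]
shift tool axes mm [  1.4   0.8 114.5] tool x,y: [ 0.003  1.    -0.001] [ 1.    -0.003 -0.001]
turn z -0.0029 shift after turn [  1.4   0.8 114.5] toolz [-1.4e-03 -8.0e-04 -1.0e+00]
```

>>> {"api": "send_rows", "payload": {"increments": [[[0, 0, 0], [1, 1, 15], -1], [[0, 0, 0], [0, 0, 27], -1], [[0, 0, 0], [0, 0, 27], -1], [[0, 0, 0], [0, 0, 22], -1], [[0, 0, 0], [0, 0, 14], -1], [[0, 0, 0], [0, 0, 8], -1], [[0, 0, 0], [0, 0, 0], -1], [[0, 0, 0], [0, 0, 0], 1], [[0, 0, 0], [0, 0, 0], 1], [[0, 0, 0], [0, 0, 0], 1], [[0, 0, 0], [0, 0, 0], 1], [[0, 0, 0], [0, 0, 0], 1], [[0, 0, 0], [0, 0, 0], 1], [[0, 0, 0], [0, 0, 0], 1]]}}

```text
time_s: 19.4
tool_pos: [0.6158, -0.0641, 0.1064]
orientation: [2.225, 2.216, 0.002]
contact_force: [-3.3, -0.6, 7.2]
gripper_width: 0.0613
```

>>> {"api": "send_rows", "payload": {"increments": [[[0, 0, 0], [0, 0, -2], 1], [[0, 0, 0], [0, 0, -3], 1], [[0, 0, 0], [0, 0, -3], 1], [[0, 0, 0], [0, 0, -3], 1], [[0, 0, 0], [0, 0, -3], 1], [[0, 0, 0], [0, 0, -3], 1], [[0, 0, 0], [0, 0, -3], 1], [[0, 0, 0], [0, 0, -3], 1], [[0, 0, 0], [0, 0, -3], 1], [[0, 0, 0], [0, 0, -4], 1], [[0, 0, 0], [0, 0, -8], 1], [[0, 0, 0], [0, 0, -15], 1], [[0, 0, 0], [0, 0, -20], 1], [[0, 0, 0], [0, 0, -20], 1], [[0, 0, 0], [0, 0, 0], 1], [[0, 0, 0], [0, 0, 0], 1]]}}

```text
time_s: 20.73
tool_pos: [0.6157, -0.0636, 0.1985]
orientation: [2.225, 2.216, 0.002]
contact_force: [0.0, 0.8, -3.8]
gripper_width: 0.0613
```

```bash
python3 -c "
from h import *
plan(.437,-.315,.19,0)
im=snap('side','s9');crop(im,170,120,430,450,2.3,'c9')
im=snap('top','t9');[print(*t, [ray('top',*t[0],z).round(4) for z in (.151,.179)]) for t in tins(im,'top')]"
```

```text
t 20.73 tcp [615.7 -63.6 198.5] w 0.0613 F [ 0.   0.8 -3.8]
shift tool axes mm [-252.1 -177.7    8.1] tool x,y: [0.004 1.    0.   ] [ 1.    -0.004  0.002]
turn z -0.004 shift after turn [-251.4 -178.7    8.1] toolz [ 1.6e-03  4.0e-04 -1.0e+00]
[513.4 233.7] 458 226 [ 0.62  -0.356  0.07 ] [array([ 0.6113, -0.3225,  0.151 ]), array([ 0.6084, -0.3109,  0.179 ])]
```

View pics/c9.png

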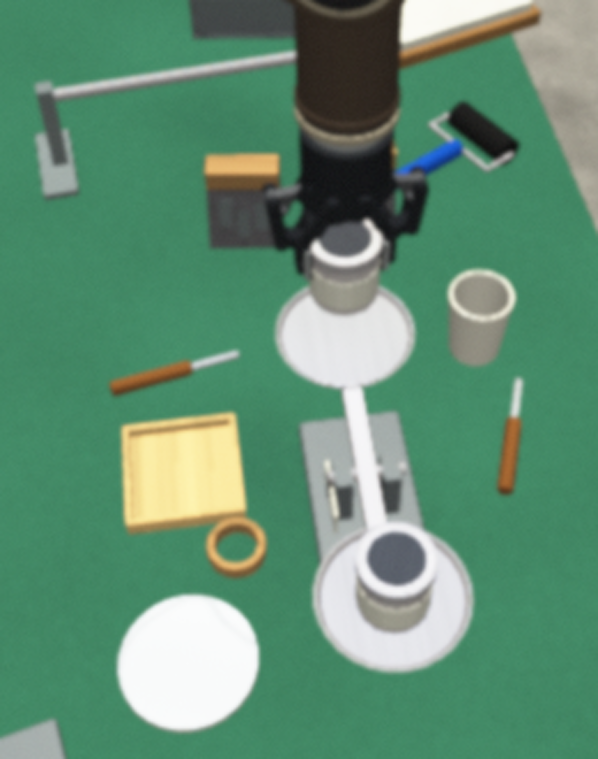

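>>> {"api": "send_rows", "payload": {"increments": [[[0, 0, 0], [-14, -10, 0], 1], [[0, 0, 0], [-28, -20, 0], 1], [[0, 0, 0], [-28, -20, 0], 1], [[0, 0, 0], [-28, -20, 0], 1], [[0, 0, 0], [-28, -20, 0], 1], [[0, 0, 0], [-28, -20, 0], 1], [[0, 0, 0], [-28, -20, 0], 1], [[0, 0, 0], [-28, -20, 0], 1], [[0, 0, 0], [-28, -20, 0], 1], [[0, 0, 0], [-14, -9, 0], 1], [[0, 0, 0], [0, 0, 0], 1], [[0, 0, 0], [0, 0, 20], 1], [[0, 0, 0], [0, 0, 30], 1], [[0, 0, 0], [0, 0, 30], 1], [[0, 0, 0], [0, 0, 30], 1], [[0, 0, 0], [0, 0, 25], 1], [[0, 0, 0], [0, 0, 15], 1], [[0, 0, 0], [0, 0, 5], 1], [[0, 0, 0], [0, 0, 0], 1], [[0, 0, 0], [0, 0, 0], 1]]}}

```text
time_s: 22.5
tool_pos: [0.4354, -0.3149, 0.0429]
orientation: [-2.226, -2.217, 0.0]
contact_force: [0.0, -0.8, -3.9]
gripper_width: 0.0612
```

```bash
python3 -c "
from h import *
plan(.437,-.315,.034,0)
im=snap('side','s10');crop(im,170,270,400,470,3,'c10')"
```

```text
t 22.50 tcp [ 435.4 -314.9   42.9] w 0.0612 F [ 0.  -0.8 -3.9]
shift tool axes mm [-0.1  1.6  8.9] tool x,y: [0.004 1.    0.   ] [ 1.    -0.004 -0.   ]
turn z -0.004 shift after turn [-0.1  1.6  8.9] toolz [-4.e-04  0.e+00 -1.e+00]
```

View pics/c10.png

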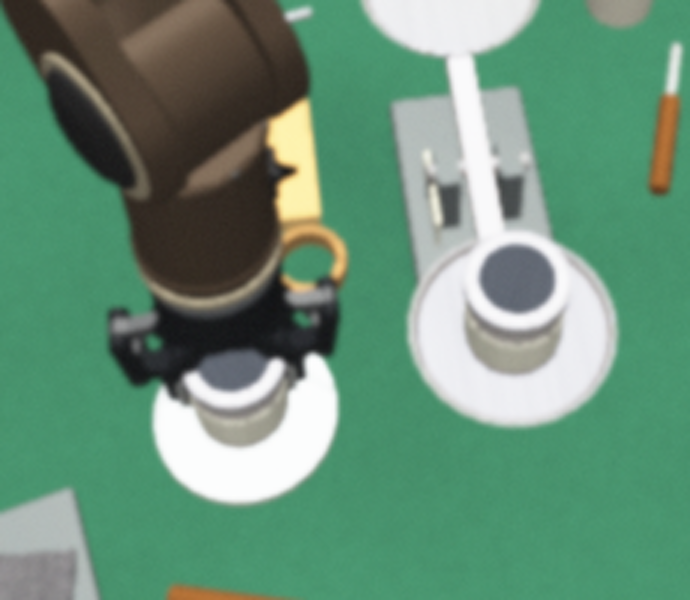

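>>> {"api": "send_rows", "payload": {"increments": [[[0, 0, 0], [0, 1, 3], 1], [[0, 0, 0], [0, 0, 3], 1], [[0, 0, 0], [0, 0, 1.5], 1], [[0, 0, 0], [0, 0, 0], 1], [[0, 0, 0], [0, 0, 0], 1]]}}

```text
time_s: 22.97
tool_pos: [0.4365, -0.3149, 0.0354]
orientation: [2.226, 2.217, 0.0]
contact_force: [-1.0, 0.6, -4.0]
gripper_width: 0.0613
```

>>> {"api": "send_rows", "payload": {"increments": [[[0, 0, 0], [0, 0, 1], 1], [[0, 0, 0], [0, 0, 0], 1], [[0, 0, 0], [0, 0, 0], 1]]}}

```text
time_s: 23.22
tool_pos: [0.4365, -0.3149, 0.0343]
orientation: [2.226, 2.217, 0.0]
contact_force: [-0.3, 0.7, -5.2]
gripper_width: 0.0616
```

>>> {"api": "send_rows", "payload": {"increments": [[[0, 0, 0], [0, 0, 1], 1], [[0, 0, 0], [0, 0, 0], 1], [[0, 0, 0], [0, 0, 0], 1]]}}

```text
time_s: 23.47
tool_pos: [0.4365, -0.315, 0.0339]
orientation: [2.226, 2.217, 0.001]
contact_force: [-2.9, 2.4, 5.2]
gripper_width: 0.0612
```

>>> {"api": "send_rows", "payload": {"increments": [[[0, 0, 0], [0, 0, 1], 1], [[0, 0, 0], [0, 0, 0], 1], [[0, 0, 0], [0, 0, 0], 1]]}}

```text
time_s: 23.72
tool_pos: [0.4365, -0.315, 0.0338]
orientation: [2.226, 2.217, 0.002]
contact_force: [-6.3, 6.2, 18.7]
gripper_width: 0.0612
```

>>> {"api": "send_rows", "payload": {"increments": [[[0, 0, 0], [0, 0, 1], 1], [[0, 0, 0], [0, 0, 0], 1], [[0, 0, 0], [0, 0, 0], 1]]}}

```text
time_s: 23.97
tool_pos: [0.4365, -0.315, 0.0338]
orientation: [2.226, 2.217, 0.004]
contact_force: [-9.0, 6.7, 30.8]
gripper_width: 0.0612
```

>>> {"api": "send_rows", "payload": {"increments": [[[0, 0, 0], [0, 0, -2.2], 1], [[0, 0, 0], [0, 0, 0], 1], [[0, 0, 0], [0, 0, 0], -1], [[0, 0, 0], [0, 0, 0], -1], [[0, 0, 0], [0, 0, 0], -1], [[0, 0, 0], [0, 0, 0], -1], [[0, 0, 0], [0, 0, 0], -1], [[0, 0, 0], [0, 0, -8], -1], [[0, 0, 0], [0, 0, -20], -1], [[0, 0, 0], [0, 0, -30], -1], [[0, 0, 0], [0, 0, -30], -1], [[0, 0, 0], [0, 0, -30], -1], [[0, 0, 0], [0, 0, -30], -1], [[0, 0, 0], [0, 0, -30], -1], [[0, 0, 0], [0, 0, -5], -1], [[0, 0, 0], [0, 0, 0], -1], [[0, 0, 0], [0, 0, 0], -1]]}}

```text
time_s: 25.38
tool_pos: [0.4364, -0.3146, 0.2164]
orientation: [2.225, 2.217, 0.001]
contact_force: [0.6, -0.6, -0.8]
gripper_width: 0.0857
```

>>> {"api": "send_rows", "payload": {"increments": [[[0, 0, 0], [-0.5, 15, 0], -1], [[0, 0, 0], [-1, 29, 0], -1], [[0, 0, 0], [-1, 29, 0], -1], [[0, 0, 0], [-1, 29, 0], -1], [[0, 0, 0], [-1, 29, 0], -1], [[0, 0, 0], [-1, 29, 0], -1], [[0, 0, 0], [-1, 14, 0], -1], [[0, 0, 0], [0, 0, 0], -1], [[0, 0, 0], [0, 0, 0], -1]]}}

```text
time_s: 26.13
tool_pos: [0.6095, -0.3218, 0.2138]
orientation: [-2.223, -2.215, 0.004]
contact_force: [-0.4, 0.2, -0.3]
gripper_width: 0.0851
```

```bash
python3 -c "
from h import *
plan(.611,-.3225,.102,0)
im=snap('side','s11');crop(im,170,270,400,470,3,'c11')"
```

```text
t 26.13 tcp [ 609.5 -321.8  213.8] w 0.0851 F [-0.4  0.2 -0.3]
shift tool axes mm [ -0.8   1.9 111.8] tool x,y: [0.004 1.    0.001] [ 1.    -0.004 -0.004]
turn z -0.0038 shift after turn [ -0.8   1.9 111.8] toolz [-4.1e-03  8.0e-04 -1.0e+00]
```

View pics/c11.png

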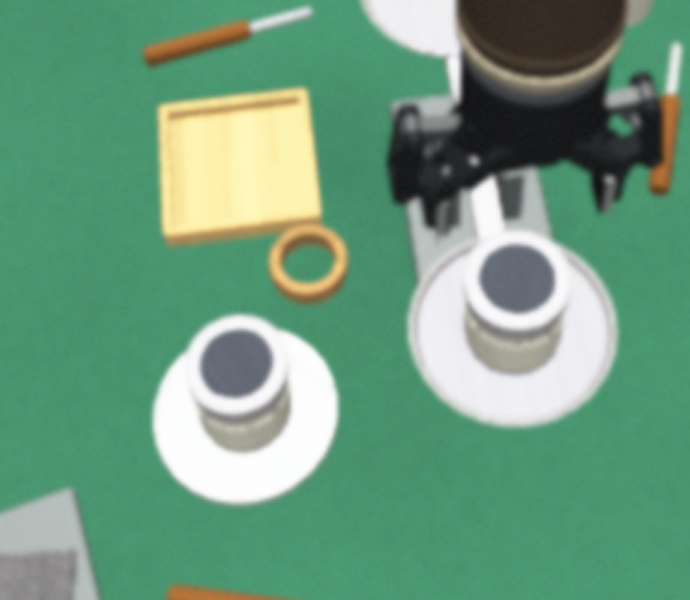

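>>> {"api": "send_rows", "payload": {"increments": [[[0, 0, 0], [-1, 1.5, 15], -1], [[0, 0, 0], [0, 0, 27], -1], [[0, 0, 0], [0, 0, 27], -1], [[0, 0, 0], [0, 0, 21], -1], [[0, 0, 0], [0, 0, 13], -1], [[0, 0, 0], [0, 0, 7], -1], [[0, 0, 0], [0, 0, 0], -1], [[0, 0, 0], [0, 0, 0], 1], [[0, 0, 0], [0, 0, 0], 1], [[0, 0, 0], [0, 0, 0], 1], [[0, 0, 0], [0, 0, 0], 1], [[0, 0, 0], [0, 0, 0], 1], [[0, 0, 0], [0, 0, 0], 1], [[0, 0, 0], [0, 0, 0], 1]]}}

```text
time_s: 27.35
tool_pos: [0.6125, -0.3237, 0.1081]
orientation: [2.224, 2.216, 0.001]
contact_force: [-1.9, 0.4, 6.1]
gripper_width: 0.0612
```

>>> {"api": "send_rows", "payload": {"increments": [[[0, 0, 0], [0, 0, -3], 1], [[0, 0, 0], [0, 0, -5], 1], [[0, 0, 0], [0, 0, -5], 1], [[0, 0, 0], [0, 0, -5], 1], [[0, 0, 0], [0, 0, -8], 1], [[0, 0, 0], [0, 0, -15], 1], [[0, 0, 0], [0, 0, -20], 1], [[0, 0, 0], [0, 0, -20], 1], [[0, 0, 0], [0, 0, 0], 1], [[0, 0, 0], [0, 0, 0], 1], [[0, 0, 0], [0, 0, 0], 1]]}}

```text
time_s: 28.27
tool_pos: [0.6116, -0.3227, 0.1868]
orientation: [-2.225, -2.217, -0.0]
contact_force: [0.2, -0.2, -2.9]
gripper_width: 0.0613
```

```bash
python3 -c "
from h import *
plan(.4496,-.126,.19,0)
im=cv2.imread('pics/side8.png')
for n,b in (('side',(180,280,240,370)),('top',(365,290,430,352))):
    im=cv2.imread(f'pics/{n}0.png') if n=='top' else cv2.imread('pics/side0.png')
    hsv=cv2.cvtColor(im,cv2.COLOR_BGR2HSV);m=((hsv[...,0]>15)&(hsv[...,0]<32)&(hsv[...,1]>70)&(hsv[...,2]>140))
    for st,c,bb in blobs(m,1500):
        print(n,c,st)
        cnt,_=cv2.findContours(bb,cv2.RETR_EXTERNAL,cv2.CHAIN_APPROX_NONE);P=planepts(n,max(cnt,key=len),.018)
        print(cv2.minAreaRect((P*1000).astype(np.float32)))
"
```

```text
t 28.27 tcp [ 611.6 -322.7  186.8] w 0.0613 F [ 0.2 -0.2 -2.9]
shift tool axes mm [ 196.  -162.8   -2.9] tool x,y: [0.004 1.    0.001] [ 1.    -0.004 -0.001]
turn z -0.0038 shift after turn [ 196.7 -162.    -2.9] toolz [-6.e-04  7.e-04 -1.e+00]
side [251.10865347 327.83158712] [ 223  300   63   69 2577]
((454.4565124511719, -157.49212646484375), (172.28067016601562, 126.26236724853516), 88.46928405761719)
top [398.3444943  321.60269244] [ 372  295   54   54 2897]
((448.959716796875, -124.74813842773438), (111.26081848144531, 108.6700668334961), 88.3603286743164)
```

>>> {"api": "send_rows", "payload": {"increments": [[[0, 0, 0], [13, -11, 0], 1], [[0, 0, 0], [26, -21, 0], 1], [[0, 0, 0], [26, -21, 0], 1], [[0, 0, 0], [26, -21, 0], 1], [[0, 0, 0], [26, -21, 0], 1], [[0, 0, 0], [26, -21, 0], 1], [[0, 0, 0], [26, -21, 0], 1], [[0, 0, 0], [28, -25, 0], 1], [[0, 0, 0], [0, 0, 0], 1], [[0, 0, 0], [0, 0, 0], 1], [[0, 0, 0], [0, 0, 20], 1], [[0, 0, 0], [0, 0, 30], 1], [[0, 0, 0], [0, 0, 30], 1], [[0, 0, 0], [0, 0, 30], 1], [[0, 0, 0], [0, 0, 20], 1], [[0, 0, 0], [0, 0, 12], 1], [[0, 0, 0], [0, 0, 5], 1], [[0, 0, 0], [0, 0, 0], 1], [[0, 0, 0], [0, 0, 0], 1]]}}

```text
time_s: 29.85
tool_pos: [0.451, -0.1264, 0.0405]
orientation: [2.227, 2.216, -0.001]
contact_force: [-0.1, -0.6, -2.0]
gripper_width: 0.0613
```

```bash
python3 -c "
from h import *
plan(.449,-.125,.034,0)
im=snap('side','s12');crop(im,170,230,400,430,3,'c12')"
```

```text
t 29.85 tcp [ 451.  -126.4   40.5] w 0.0613 F [-0.1 -0.6 -2. ]
shift tool axes mm [ 1.3 -2.   6.5] tool x,y: [ 0.005  1.    -0.001] [ 1.    -0.005 -0.   ]
turn z -0.0051 shift after turn [ 1.4 -2.   6.5] toolz [-3.e-04 -6.e-04 -1.e+00]
```

View pics/c12.png

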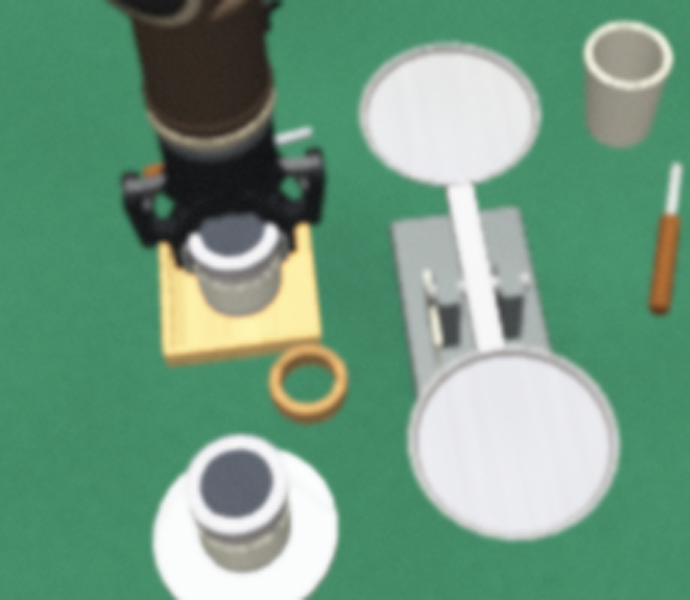

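>>> {"api": "send_rows", "payload": {"increments": [[[0, 0, 0], [1.5, -1.5, 3], 1], [[0, 0, 0], [0, 0, 3], 1], [[0, 0, 0], [0, 0, 0], 1], [[0, 0, 0], [0, 0, 0], 1]]}}

```text
time_s: 30.23
tool_pos: [0.4493, -0.1237, 0.0347]
orientation: [2.225, 2.217, 0.001]
contact_force: [0.1, 0.1, -2.9]
gripper_width: 0.061
```

>>> {"api": "send_rows", "payload": {"increments": [[[0, 0, 0], [0, 0, 1], 1], [[0, 0, 0], [0, 0, 0], 1], [[0, 0, 0], [0, 0, 0], 1]]}}

```text
time_s: 30.48
tool_pos: [0.4493, -0.1239, 0.0335]
orientation: [2.226, 2.217, 0.0]
contact_force: [-0.5, -0.9, -2.2]
gripper_width: 0.0613
```

>>> {"api": "send_rows", "payload": {"increments": [[[0, 0, 0], [0, 0, 1], 1], [[0, 0, 0], [0, 0, 0], 1], [[0, 0, 0], [0, 0, 0], 1]]}}

```text
time_s: 30.73
tool_pos: [0.4494, -0.124, 0.0325]
orientation: [2.226, 2.217, 0.0]
contact_force: [1.1, 0.6, -2.1]
gripper_width: 0.0613
```

>>> {"api": "send_rows", "payload": {"increments": [[[0, 0, 0], [0, 0, 1], 1], [[0, 0, 0], [0, 0, 0], 1], [[0, 0, 0], [0, 0, 0], 1]]}}

```text
time_s: 30.98
tool_pos: [0.4493, -0.1239, 0.0324]
orientation: [-2.226, -2.217, -0.002]
contact_force: [-4.6, 2.0, 16.3]
gripper_width: 0.0612
```

>>> {"api": "send_rows", "payload": {"increments": [[[0, 0, 0], [0, 0, 0.5], 1], [[0, 0, 0], [0, 0, 0], 1], [[0, 0, 0], [0, 0, 0], -1], [[0, 0, 0], [0, 0, 0], -1], [[0, 0, 0], [0, 0, 0], -1], [[0, 0, 0], [0, 0, 0], -1], [[0, 0, 0], [0, 0, 0], -1], [[0, 0, 0], [0, 0, -8], -1], [[0, 0, 0], [0, 0, -20], -1], [[0, 0, 0], [0, 0, -30], -1], [[0, 0, 0], [0, 0, -30], -1], [[0, 0, 0], [0, 0, -30], -1], [[0, 0, 0], [0, 0, -30], -1], [[0, 0, 0], [0, 0, -30], -1], [[0, 0, 0], [0, 0, -10], -1], [[0, 0, 0], [0, 0, 0], -1], [[0, 0, 0], [0, 0, 0], -1]]}}

```text
time_s: 32.4
tool_pos: [0.4492, -0.1237, 0.2192]
orientation: [2.225, 2.217, 0.002]
contact_force: [-0.6, -0.1, 0.1]
gripper_width: 0.0855
```

```bash
python3 -c "
from h import *
plan(.550,.1945,.22,90-9.4)
for n in('top','side'):
    im=snap(n,n+'13');[print(n,*t) for t in tins(im,n)];[print(n,*t) for t in battens(im,n) if 200<t[0][0]<340]
crop(im,170,120,430,450,2.3,'c13')"
```

```text
t 32.40 tcp [ 449.2 -123.7  219.2] w 0.0855 F [-0.6 -0.1  0.1]
shift tool axes mm [318.5  99.6  -0.5] tool x,y: [0.004 1.    0.001] [ 1.    -0.004  0.001]
turn z -1.4103 shift after turn [-47.4 330.4  -0.5] toolz [ 1.1e-03  8.0e-04 -1.0e+00]
top [231.  208.6] 603 [682.6 205.5] [30. 79.] -4.2 [0.6823 0.2055 0.0986]
top [235.2 275.9] 647 [550.8 198.2] [30. 79.] -9.4 [0.5506 0.1982 0.0986]
side [217.6  16.8] 5865 [ 403.6 1144.1] [299. 822.] -9.0 [0.4558 1.1491 0.0986]
side [325.8 183.9] 290 [680.3 200.1] [35. 80.] -5.1 [0.6803 0.2    0.0986]
side [275.  191.7] 303 [548.5 193.9] [33. 78.] -9.5 [0.5496 0.1928 0.0986]
side [249.1 339. ] 899 [ 456.6 -208. ] [159. 113.] 88.6 [ 0.4477 -0.2168  0.0986]
side [248.6 471. ] 307 [ 423.6 -466.5] [11. 76.] -17.7 [ 0.4243 -0.4666  0.0986]
```

View pics/c13.png

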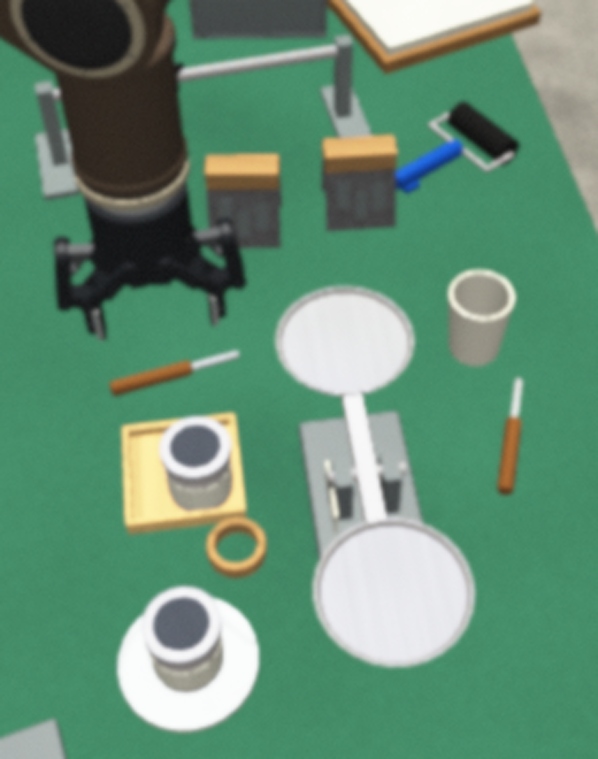

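>>> {"api": "send_rows", "payload": {"increments": [[[0, 0, 0], [14, 4.5, 0], -1], [[0, 0, 0], [29, 9, 0], -1], [[0, 0, 0], [29, 9, 0], -1], [[0, 0, 0], [29, 9, 0], -1], [[0, 0, 0], [29, 9, 0], -1], [[0, 0, 0], [29, 9, 0], -1], [[0, 0, 0], [29, 9, 0], -1], [[0, 0, 0], [29, 9, 0], -1], [[0, 0, 0], [29, 9, 0], -1], [[0, 0, 0], [29, 9, 0], -1], [[0, 0, 0], [29, 9, 0], -1], [[0, 0, 0], [16, 5, 0], -1], [[0, 0, 0], [0, 0, 0], -1], [[0, 0, 0], [0, 0, 0], -1]]}}

```text
time_s: 33.67
tool_pos: [0.5494, 0.1954, 0.2174]
orientation: [2.225, 2.218, -0.005]
contact_force: [-0.1, -0.2, 0.4]
gripper_width: 0.086
```

>>> {"api": "send_rows", "payload": {"increments": [[[0, 0, -0.1175], [0, 0, 0], -1], [[0, 0, -0.1175], [0, 0, 0], -1], [[0, 0, -0.1175], [0, 0, 0], -1], [[0, 0, -0.1175], [0, 0, 0], -1], [[0, 0, -0.1175], [0, 0, 0], -1], [[0, 0, -0.1175], [0, 0, 0], -1], [[0, 0, -0.1175], [0, 0, 0], -1], [[0, 0, -0.1175], [0, 0, 0], -1], [[0, 0, -0.1175], [0, 0, 0], -1], [[0, 0, -0.1175], [0, 0, 0], -1], [[0, 0, -0.1175], [0, 0, 0], -1], [[0, 0, -0.1175], [0, 0, 0], -1], [[0, 0, 0], [0, 0, 0], -1], [[0, 0, 0], [0, 0, 0], -1]]}}

```text
time_s: 34.83
tool_pos: [0.5499, 0.1936, 0.2188]
orientation: [-0.268, -3.13, 0.001]
contact_force: [0.4, -0.0, 0.5]
gripper_width: 0.0855
```

```bash
python3 -c "
from h import *
plan(.550,.197,.073,90-9.4)"
```

```text
t 34.83 tcp [549.9 193.6 218.8] w 0.0855 F [ 0.4 -0.   0.5]
shift tool axes mm [  0.4   3.5 145.8] tool x,y: [-0.985  0.17   0.   ] [ 0.17   0.985 -0.001]
turn z -0.0068 shift after turn [  0.4   3.5 145.8] toolz [-5.e-04 -6.e-04 -1.e+00]
```

>>> {"api": "send_rows", "payload": {"increments": [[[0, 0, -0.007], [0, 3.5, 12], -1], [[0, 0, 0], [0, 0, 30], -1], [[0, 0, 0], [0, 0, 30], -1], [[0, 0, 0], [0, 0, 30], -1], [[0, 0, 0], [0, 0, 24], -1], [[0, 0, 0], [0, 0, 14], -1], [[0, 0, 0], [0, 0, 8], -1], [[0, 0, 0], [0, 0, 0], -1], [[0, 0, 0], [0, 0, 0], 1], [[0, 0, 0], [0, 0, 0], 1], [[0, 0, 0], [0, 0, 0], 1], [[0, 0, 0], [0, 0, 0], 1], [[0, 0, 0], [0, 0, 0], 1], [[0, 0, 0], [0, 0, 0], 1], [[0, 0, 0], [0, 0, 0], 1], [[0, 0, 0], [0, 0, 0], 1], [[0, 0, 0], [0, 0, 0], 1], [[0, 0, 0], [0, 0, 0], 1], [[0, 0, 0], [0, 0, 0], 1], [[0, 0, 0], [0, 0, 0], 1]], "grip_force": 35}}

```text
time_s: 36.5
tool_pos: [0.5511, 0.1993, 0.0718]
orientation: [0.248, 3.131, 0.001]
contact_force: [-0.8, -0.2, 6.8]
gripper_width: 0.0293
```

```bash
python3 -c "
from h import *
plan(.550,.197,.07,90-9.4)
im=snap('side','s14');crop(im,170,120,430,320,2.6,'c14')"
```

```text
t 36.50 tcp [551.1 199.3  71.8] w 0.0293 F [-0.8 -0.2  6.8]
shift tool axes mm [ 0.7 -2.5  1.8] tool x,y: [-0.988  0.157 -0.001] [0.157 0.988 0.001]
turn z 0.0061 shift after turn [ 0.7 -2.5  1.8] toolz [ 1.2e-03  8.0e-04 -1.0e+00]
```

View pics/c14.png

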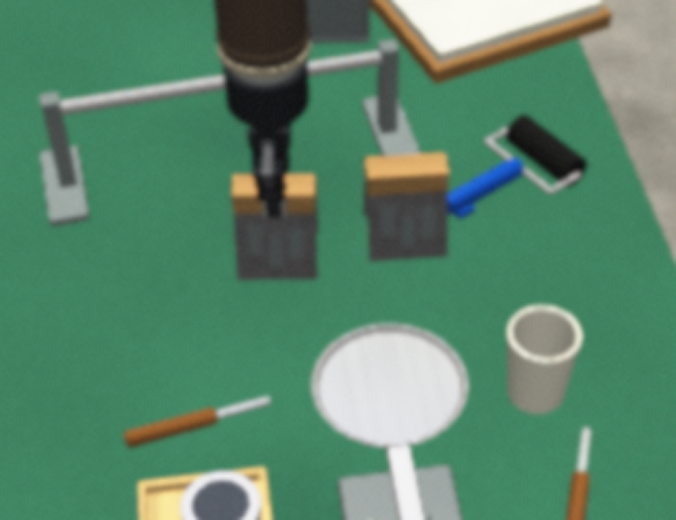

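>>> {"api": "send_rows", "payload": {"increments": [[[0, 0, 0], [0, 0, -8], 1], [[0, 0, 0], [0, 0, -20], 1], [[0, 0, 0], [0, 0, -27], 1], [[0, 0, 0], [0, 0, -27], 1], [[0, 0, 0], [0, 0, -27], 1], [[0, 0, 0], [0, 0, -20], 1], [[0, 0, 0], [0, 0, -10], 1], [[0, 0, 0], [0, 0, 0], 1], [[0, 0, 0], [0, 0, 0], 1]]}}

```text
time_s: 37.3
tool_pos: [0.5502, 0.1991, 0.2096]
orientation: [-0.247, -3.132, -0.0]
contact_force: [-0.2, 0.3, -1.6]
gripper_width: 0.0294
```

Run:
```python
from h import *
# bar centre line by rows in top view / columns in side view
im=cv2.imread("pics/top0.png");hsv=cv2.cvtColor(im,cv2.COLOR_BGR2HSV)
m=((hsv[...,1]<90)&(hsv[...,2]>70))
pts=[]
for v in range(225,372,3):
    u=np.where(m[v,143:168])[0]+143
    if 3<=len(u)<=12: pts.append(ray("top",u.mean(),v,.110)[:2])
pts=np.array(pts);f=np.polyfit(pts[:,0],pts[:,1],1);print("top",len(pts),f,np.polyval(f,[.345,.45,.518,.59,.69]),np.std(pts[:,1]-np.polyval(f,pts[:,0])))
im=cv2.imread("pics/side0.png");hsv=cv2.cvtColor(im,cv2.COLOR_BGR2HSV)
m=((hsv[...,1]<90)&(hsv[...,2]>70))
pts=[]
for u in range(205,312,3):
    v=np.where(m[138:168,u])[0]+138
    if 3<=len(v)<=9: pts.append(ray("side",u,v.mean(),.110)[:2])
pts=np.array(pts);f=np.polyfit(pts[:,0],pts[:,1],1);print("side",len(pts),f,np.polyval(f,[.345,.45,.518,.59,.69]),np.std(pts[:,1]-np.polyval(f,pts[:,0])))
for a in[(52,103),(77,663),(50,88),(88,633)]: print(a,ray("top",a[0]/3+130,a[1]/3+170,.122).round(4))
plan(.452,.346,.207,93)
```

```text
top 49 [0.07995806 0.30732757] [0.3349131  0.34330869 0.34874584 0.35450282 0.36249863] 0.0004251779910170999
side 35 [0.08125511 0.30391661] [0.33194962 0.34048141 0.34600675 0.35185712 0.35998263] 0.0010505024847812143
(52, 103) [0.6909 0.3606 0.122 ]
(77, 663) [0.3444 0.3399 0.122 ]
(50, 88) [0.7007 0.362  0.122 ]
(88, 633) [0.362  0.3334 0.122 ]
t 37.30 tcp [550.2 199.1 209.6] w 0.0294 F [-0.2  0.3 -1.6]
shift tool axes mm [120.1 129.7   2.6] tool x,y: [-0.988  0.157  0.   ] [0.157 0.988 0.   ]
turn z -0.21 shift after turn [ 90.4 151.8   2.6] toolz [-3.e-04  1.e-04 -1.e+00]
```

>>> {"api": "send_rows", "payload": {"increments": [[[0, 0, 0], [8, 8, 0], 1], [[0, 0, 0], [17, 18, 0], 1], [[0, 0, 0], [20, 21, 0], 1], [[0, 0, 0], [20, 21, 0], 1], [[0, 0, 0], [20, 21, 0], 1], [[0, 0, 0], [20, 21, 0], 1], [[0, 0, 0], [14.5, 16, 0], 1], [[0, 0, -0.08], [0, 0, 0], 1], [[0, 0, -0.08], [0, 0, 0], 1], [[0, 0, -0.078], [0, 0, 0], 1], [[0, 0, 0], [0, 0, 0], 1], [[0, 0, 0], [0, 0, 0], 1], [[0, 0, 0], [0, 0, 0], 1]]}}

```text
time_s: 38.38
tool_pos: [0.4517, 0.3422, 0.209]
orientation: [0.122, -3.138, 0.002]
contact_force: [-0.3, 0.9, -1.4]
gripper_width: 0.0292
```

Run:
```python
from h import *
plan(.452,.342,.1142,94.6)
im=snap('side','s15');crop(im,150,90,400,290,2.6,'c15')
im=snap('top','t15');crop(im,110,180,330,410,2.6,'d15')
```

```text
t 38.38 tcp [451.7 342.2 209. ] w 0.0292 F [-0.3  0.9 -1.4]
shift tool axes mm [-0.4 -0.2 94.8] tool x,y: [-0.997 -0.078  0.001] [-0.078  0.997 -0.001]
turn z -0.0025 shift after turn [-0.4 -0.2 94.8] toolz [-0.0013 -0.001  -1.    ]
```

View pics/c15.png

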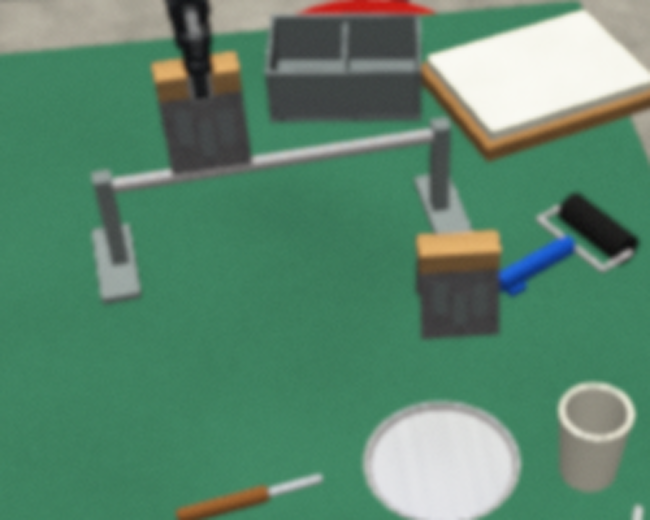

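View pics/d15.png

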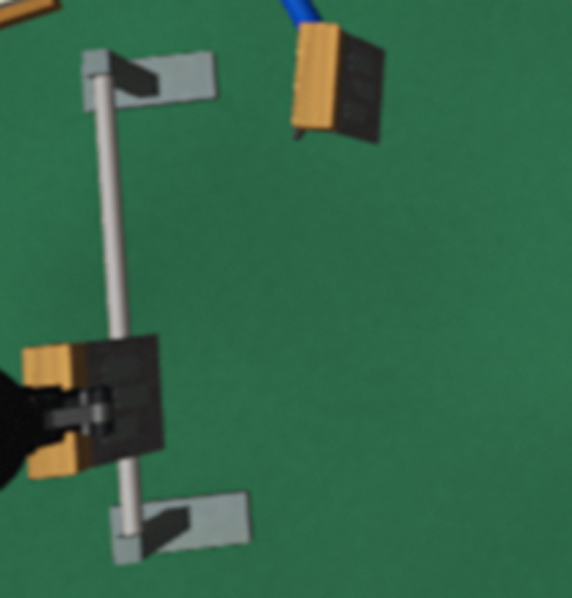

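>>> {"api": "send_rows", "payload": {"increments": [[[0, 0, 0], [0, 0, 8], 1], [[0, 0, 0], [0, 0, 14], 1], [[0, 0, 0], [0, 0, 14], 1], [[0, 0, 0], [0, 0, 14], 1], [[0, 0, 0], [0, 0, 14], 1], [[0, 0, 0], [0, 0, 10], 1], [[0, 0, 0], [0, 0, 8], 1], [[0, 0, 0], [0, 0, 4], 1], [[0, 0, 0], [0, 0, 3], 1], [[0, 0, 0], [0, 0, 0], 1], [[0, 0, 0], [0, 0, 0], 1]]}}

```text
time_s: 39.4
tool_pos: [0.4526, 0.3425, 0.1214]
orientation: [-0.126, 3.139, 0.001]
contact_force: [0.7, -0.1, -1.0]
gripper_width: 0.0295
```

>>> {"api": "send_rows", "payload": {"increments": [[[0, 0, 0], [0, 0, 2], 1], [[0, 0, 0], [0, 0, 1.5], 1], [[0, 0, 0], [0, 0, 0], 1], [[0, 0, 0], [0, 0, 0], 1]]}}

```text
time_s: 39.73
tool_pos: [0.4523, 0.3423, 0.1176]
orientation: [-0.126, 3.139, 0.0]
contact_force: [0.1, 0.2, -0.9]
gripper_width: 0.0292
```

>>> {"api": "send_rows", "payload": {"increments": [[[0, 0, 0], [0, 0, 1], 1], [[0, 0, 0], [0, 0, 0], 1], [[0, 0, 0], [0, 0, 0], 1]]}}

```text
time_s: 39.98
tool_pos: [0.4523, 0.3423, 0.1165]
orientation: [0.126, -3.139, -0.0]
contact_force: [0.2, 0.0, -1.8]
gripper_width: 0.0293
```

>>> {"api": "send_rows", "payload": {"increments": [[[0, 0, 0], [0, 0, 1], 1], [[0, 0, 0], [0, 0, 0], 1], [[0, 0, 0], [0, 0, 0], 1]]}}

```text
time_s: 40.23
tool_pos: [0.4523, 0.3423, 0.1154]
orientation: [0.126, -3.139, 0.0]
contact_force: [0.1, 0.1, -0.9]
gripper_width: 0.0294
```

>>> {"api": "send_rows", "payload": {"increments": [[[0, 0, 0], [0, 0, 1], 1], [[0, 0, 0], [0, 0, 0], 1], [[0, 0, 0], [0, 0, 0], 1]]}}

```text
time_s: 40.48
tool_pos: [0.4523, 0.3423, 0.1144]
orientation: [0.126, -3.139, 0.0]
contact_force: [0.6, 0.4, -0.7]
gripper_width: 0.0296
```

Run:
```python
from h import *
plan(.452,.342,.1142,94.6)
im=snap('side','s16');crop(im,150,90,400,290,2.6,'c16')
```

```text
t 40.48 tcp [452.3 342.3 114.4] w 0.0296 F [ 0.6  0.4 -0.7]
shift tool axes mm [ 0.3 -0.3  0.2] tool x,y: [-0.997 -0.08   0.   ] [-0.08   0.997 -0.   ]
turn z -0.0 shift after turn [ 0.3 -0.3  0.2] toolz [-1.e-04 -0.e+00 -1.e+00]
```

View pics/c16.png

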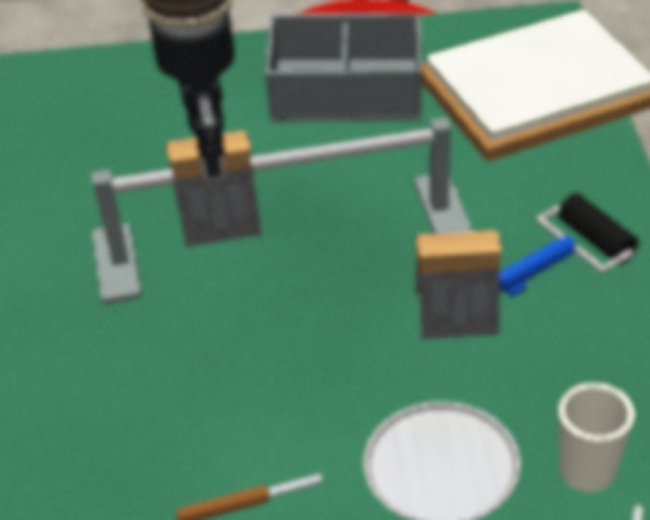

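>>> {"api": "send_rows", "payload": {"increments": [[[0, 0, 0], [0, 0, 1], 1], [[0, 0, 0], [0, 0, 0], 1], [[0, 0, 0], [0, 0, 0], 1]]}}

```text
time_s: 40.78
tool_pos: [0.4524, 0.3423, 0.1142]
orientation: [-0.126, 3.139, 0.001]
contact_force: [-2.4, -1.8, 6.7]
gripper_width: 0.0291
```

>>> {"api": "send_rows", "payload": {"increments": [[[0, 0, 0], [0, 0, 1], 1], [[0, 0, 0], [0, 0, 0], 1], [[0, 0, 0], [0, 0, 0], 1]]}}

```text
time_s: 41.03
tool_pos: [0.4524, 0.3423, 0.1142]
orientation: [-0.126, 3.139, 0.001]
contact_force: [-4.6, -3.2, 15.8]
gripper_width: 0.0292
```

>>> {"api": "send_rows", "payload": {"increments": [[[0, 0, 0], [0, 0, -1.2], 1], [[0, 0, 0], [0, 0, 0], 1], [[0, 0, 0], [0, 0, 0], 0.2], [[0, 0, 0], [0, 0, 0], 0], [[0, 0, 0], [0, 0, 0], -0.3], [[0, 0, 0], [0, 0, 0], -0.6], [[0, 0, 0], [0, 0, 0], -1], [[0, 0, 0], [0, 0, 0], -1], [[0, 0, 0], [0, 0, 0], -1], [[0, 0, 0], [0, 0, 0], -1], [[0, 0, 0], [0, 0, 0], -1], [[0, 0, 0], [0, 0, -8], -1], [[0, 0, 0], [0, 0, -20], -1], [[0, 0, 0], [0, 0, -28], -1], [[0, 0, 0], [0, 0, -28], -1], [[0, 0, 0], [0, 0, -20], -1], [[0, 0, 0], [0, 0, 0], -1], [[0, 0, 0], [0, 0, 0], -1]]}}

```text
time_s: 42.53
tool_pos: [0.4529, 0.3428, 0.2195]
orientation: [-0.126, 3.137, 0.004]
contact_force: [-0.3, -0.8, -1.4]
gripper_width: 0.0854
```

Run:
```python
from h import *
plan(.6815,.2045,.0718,85.4)
im=snap('side','s17');crop(im,150,90,400,290,2.6,'c17')
```

```text
t 42.53 tcp [452.9 342.8 219.5] w 0.0854 F [-0.3 -0.8 -1.4]
shift tool axes mm [-216.4 -156.5  147.9] tool x,y: [-0.997 -0.08  -0.002] [-0.08   0.997  0.002]
turn z 0.1604 shift after turn [-238.6 -119.9  147.9] toolz [ 0.0023  0.0024 -1.    ]
```

View pics/c17.png

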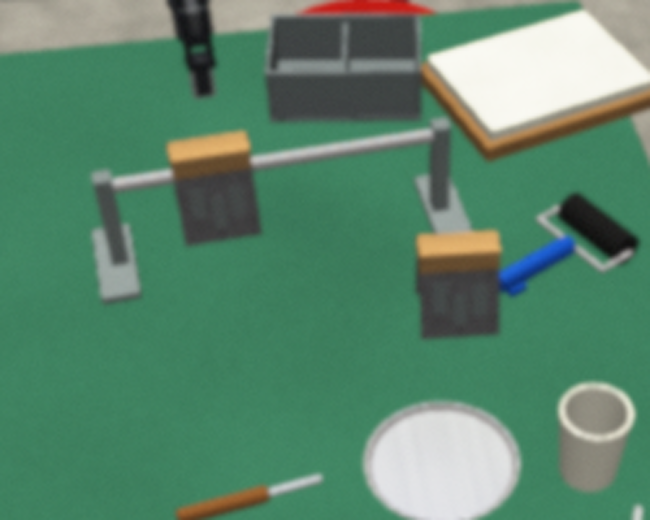

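Plate pair one hangs well. Now the other.

>>> {"api": "send_rows", "payload": {"increments": [[[0, 0, 0], [-13, -9.5, 0], -1], [[0, 0, 0], [-27, -20, 0], -1], [[0, 0, 0], [-27, -20, 0], -1], [[0, 0, 0], [-27, -20, 0], -1], [[0, 0, 0], [-27, -20, 0], -1], [[0, 0, 0], [-27, -20, 0], -1], [[0, 0, 0], [-27, -20, 0], -1], [[0, 0, 0], [-27, -18, 0], -1], [[0, 0, 0], [-14.5, -9, 0], -1], [[0, 0, 0.08], [0, 0, 0], -1], [[0, 0, 0.08], [0, 0, 0], -1], [[0, 0, 0], [0, 0, 0], -1], [[0, 0, 0], [0, 0, 0], -1], [[0, 0, 0], [0, 0, 0], -1]]}}

```text
time_s: 43.75
tool_pos: [0.6801, 0.204, 0.2169]
orientation: [-0.12, -3.138, 0.001]
contact_force: [0.4, -0.1, 0.4]
gripper_width: 0.0854
```

Run:
```python
from h import *
plan(.6815,.2045,.0705,85.4)
im=snap('side','s18');[print(*t) for t in battens(im,'side') if 270<t[0][0]<345]
```

```text
t 43.75 tcp [680.1 204.  216.9] w 0.0854 F [ 0.4 -0.1  0.4]
shift tool axes mm [ -1.5   0.7 146.4] tool x,y: [-0.997  0.077  0.001] [ 0.077  0.997 -0.001]
turn z 0.0036 shift after turn [ -1.5   0.7 146.4] toolz [-1.3e-03 -4.0e-04 -1.0e+00]
[325.8 183.6] 276 [680.4 200.9] [33. 80.] -5.1 [0.6805 0.2009 0.0986]
```

>>> {"api": "send_rows", "payload": {"increments": [[[0, 0, 0], [-1.5, 0.5, 12], -1], [[0, 0, 0], [0, 0, 30], -1], [[0, 0, 0], [0, 0, 30], -1], [[0, 0, 0], [0, 0, 30], -1], [[0, 0, 0], [0, 0, 23], -1], [[0, 0, 0], [0, 0, 14], -1], [[0, 0, 0], [0, 0, 7], -1], [[0, 0, 0], [0, 0, 0], -1], [[0, 0, 0], [0, 0, 0], 1], [[0, 0, 0], [0, 0, 0], 1], [[0, 0, 0], [0, 0, 0], 1], [[0, 0, 0], [0, 0, 0], 1], [[0, 0, 0], [0, 0, 0], 1], [[0, 0, 0], [0, 0, 0], 1], [[0, 0, 0], [0, 0, 0], 1], [[0, 0, 0], [0, 0, 0], 1], [[0, 0, 0], [0, 0, 0], 1], [[0, 0, 0], [0, 0, 0], 1], [[0, 0, 0], [0, 0, 0], 1], [[0, 0, 0], [0, 0, 0], 1]]}}

```text
time_s: 45.47
tool_pos: [0.6829, 0.2042, 0.0728]
orientation: [0.125, 3.138, 0.001]
contact_force: [-0.8, 0.3, 5.5]
gripper_width: 0.029
```

>>> {"api": "send_rows", "payload": {"increments": [[[0, 0, 0], [0, 0, -8], 1], [[0, 0, 0], [0, 0, -20], 1], [[0, 0, 0], [0, 0, -27], 1], [[0, 0, 0], [0, 0, -27], 1], [[0, 0, 0], [0, 0, -27], 1], [[0, 0, 0], [0, 0, -20], 1], [[0, 0, 0], [0, 0, -10], 1], [[0, 0, 0], [0, 0, 0], 1], [[0, 0, 0], [0, 0, 0], 1]]}}

```text
time_s: 46.22
tool_pos: [0.6819, 0.204, 0.2102]
orientation: [-0.125, -3.139, -0.0]
contact_force: [-0.2, -0.2, -1.4]
gripper_width: 0.0293
```

Run:
```python
from h import *
plan(.588,.353,.209,94.6)
im=snap('side','s19');crop(im,150,90,400,290,2.6,'c19')
```

```text
t 46.22 tcp [681.9 204.  210.2] w 0.0293 F [-0.2 -0.2 -1.4]
shift tool axes mm [105.5 141.    1.2] tool x,y: [-0.997  0.08   0.   ] [0.08  0.997 0.   ]
turn z -0.16 shift after turn [ 81.6 156.    1.2] toolz [-4.e-04  1.e-04 -1.e+00]
```

View pics/c19.png

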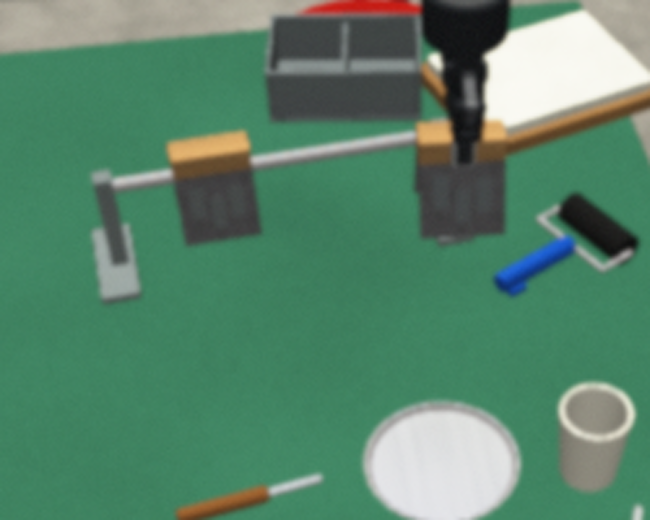

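>>> {"api": "send_rows", "payload": {"increments": [[[0, 0, 0], [7, 10, 0], 1], [[0, 0, 0], [16, 22, 0], 1], [[0, 0, 0], [16, 22, 0], 1], [[0, 0, 0], [16, 22, 0], 1], [[0, 0, 0], [16, 22, 0], 1], [[0, 0, 0], [16, 22, 0], 1], [[0, 0, 0], [12, 14, 0], 1], [[0, 0, 0], [6.5, 7, 0], 1], [[0, 0, -0.08], [0, 0, 0], 1], [[0, 0, -0.08], [0, 0, 0], 1], [[0, 0, 0], [0, 0, 0], 1], [[0, 0, 0], [0, 0, 0], 1], [[0, 0, 0], [0, 0, 0], 1]]}}

```text
time_s: 47.35
tool_pos: [0.5883, 0.3524, 0.2101]
orientation: [0.121, -3.139, 0.001]
contact_force: [-0.2, -0.0, -0.0]
gripper_width: 0.0292
```

Run:
```python
from h import *
plan(.588,.353,.1155,94.6)
im=snap('side','s20');crop(im,150,90,400,290,2.6,'c20')
```

```text
t 47.35 tcp [588.3 352.4 210.1] w 0.0292 F [-0.2 -0.  -0. ]
shift tool axes mm [ 0.2  0.7 94.6] tool x,y: [-0.997 -0.077  0.001] [-0.077  0.997 -0.001]
turn z -0.0035 shift after turn [ 0.2  0.7 94.6] toolz [-6.e-04 -6.e-04 -1.e+00]
```

View pics/c20.png

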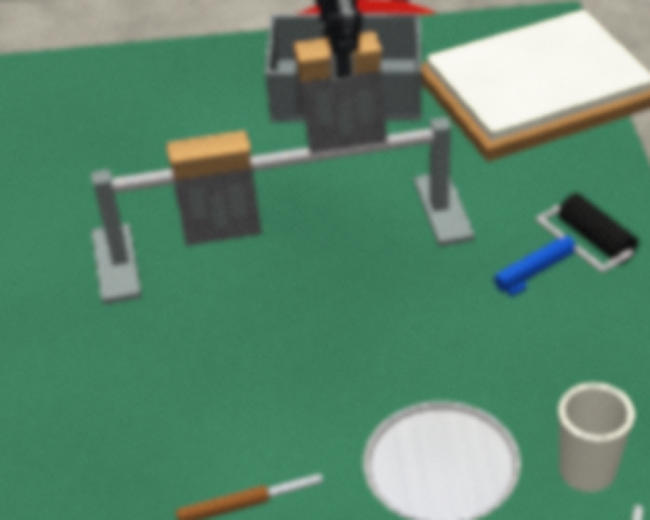

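>>> {"api": "send_rows", "payload": {"increments": [[[0, 0, 0], [0, 0, 8], 1], [[0, 0, 0], [0, 0, 14], 1], [[0, 0, 0], [0, 0, 14], 1], [[0, 0, 0], [0, 0, 14], 1], [[0, 0, 0], [0, 0, 14], 1], [[0, 0, 0], [0, 0, 11], 1], [[0, 0, 0], [0, 0, 8], 1], [[0, 0, 0], [0, 0, 4], 1], [[0, 0, 0], [0, 0, 3], 1], [[0, 0, 0], [0, 0, 2], 1], [[0, 0, 0], [0, 0, 1], 1], [[0, 0, 0], [0, 0, 0], 1], [[0, 0, 0], [0, 0, 0], 1]]}}

```text
time_s: 48.48
tool_pos: [0.5886, 0.3532, 0.1182]
orientation: [-0.126, 3.138, 0.001]
contact_force: [-0.3, -0.5, -0.7]
gripper_width: 0.0296
```

>>> {"api": "send_rows", "payload": {"increments": [[[0, 0, 0], [0, 0, 1], 1], [[0, 0, 0], [0, 0, 0], 1], [[0, 0, 0], [0, 0, 0], 1]]}}

```text
time_s: 48.73
tool_pos: [0.5883, 0.353, 0.1169]
orientation: [-0.126, 3.139, 0.0]
contact_force: [0.3, 1.0, -0.8]
gripper_width: 0.0293
```

>>> {"api": "send_rows", "payload": {"increments": [[[0, 0, 0], [0, 0, 1], 1], [[0, 0, 0], [0, 0, 0], 1], [[0, 0, 0], [0, 0, 0], 1]]}}

```text
time_s: 48.98
tool_pos: [0.5882, 0.353, 0.1156]
orientation: [0.126, -3.139, 0.0]
contact_force: [-0.3, -0.1, -0.4]
gripper_width: 0.029
```

>>> {"api": "send_rows", "payload": {"increments": [[[0, 0, 0], [0, 0, 1], 1], [[0, 0, 0], [0, 0, 0], 1], [[0, 0, 0], [0, 0, 0], 1]]}}

```text
time_s: 49.23
tool_pos: [0.5884, 0.353, 0.1152]
orientation: [-0.126, 3.139, 0.0]
contact_force: [-1.8, -1.7, 4.3]
gripper_width: 0.0294
```

>>> {"api": "send_rows", "payload": {"increments": [[[0, 0, 0], [0, 0, 0.5], 1], [[0, 0, 0], [0, 0, 0], 1], [[0, 0, 0], [0, 0, 0], 1]]}}

```text
time_s: 49.48
tool_pos: [0.5884, 0.3531, 0.1152]
orientation: [-0.126, 3.139, 0.001]
contact_force: [-3.5, -1.7, 8.1]
gripper_width: 0.0291
```

Run:
```python
from h import *
plan(.588,.353,.1155,94.6)
im=snap('side','s21');crop(im,150,90,400,290,2.6,'c21')
```

```text
t 49.48 tcp [588.4 353.1 115.2] w 0.0291 F [-3.5 -1.7  8.1]
shift tool axes mm [ 0.4 -0.  -0.3] tool x,y: [-0.997 -0.08  -0.   ] [-0.08   0.997  0.   ]
turn z -0.0001 shift after turn [ 0.4 -0.  -0.3] toolz [ 3.e-04  5.e-04 -1.e+00]
```

View pics/c21.png

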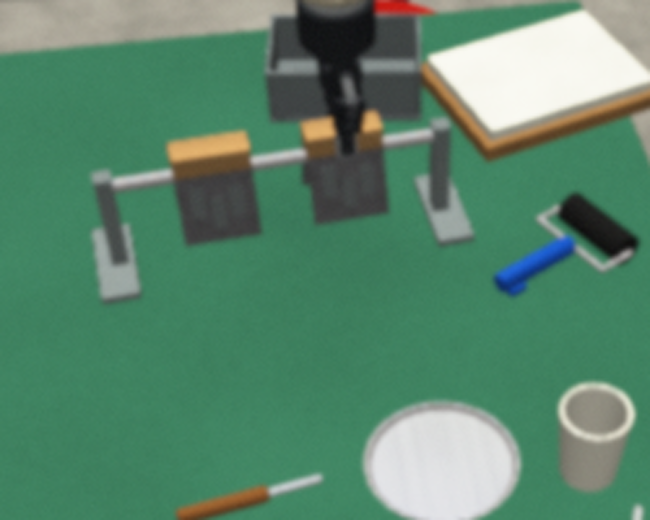

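Touching the bar; release and retreat up.

>>> {"api": "send_rows", "payload": {"increments": [[[0, 0, 0], [0, 0, -0.8], 1], [[0, 0, 0], [0, 0, 0], 1], [[0, 0, 0], [0, 0, 0], 0.2], [[0, 0, 0], [0, 0, 0], 0], [[0, 0, 0], [0, 0, 0], -0.3], [[0, 0, 0], [0, 0, 0], -0.6], [[0, 0, 0], [0, 0, 0], -1], [[0, 0, 0], [0, 0, 0], -1], [[0, 0, 0], [0, 0, 0], -1], [[0, 0, 0], [0, 0, 0], -1], [[0, 0, 0], [0, 0, 0], -1], [[0, 0, 0], [0, 0, -8], -1], [[0, 0, 0], [0, 0, -20], -1], [[0, 0, 0], [0, 0, -28], -1], [[0, 0, 0], [0, 0, -28], -1], [[0, 0, 0], [0, 0, -20], -1], [[0, 0, 0], [0, 0, 0], -1], [[0, 0, 0], [0, 0, 0], -1]]}}

```text
time_s: 51.03
tool_pos: [0.589, 0.3534, 0.2211]
orientation: [-0.126, 3.136, 0.003]
contact_force: [-0.9, 0.8, 0.0]
gripper_width: 0.0852
```

>>> {"api": "send_rows", "payload": {"increments": [[[0, 0, 0], [15, 10, -10], -1], [[0, 0, 0], [22, 20, 0], -1], [[0, 0, 0], [22, 20, 0], -1], [[0, 0, 0], [22, 20, 0], -1], [[0, 0, 0], [22, 20, 0], -1], [[0, 0, 0], [22, 20, 0], -1], [[0, 0, 0], [22, 20, 0], -1], [[0, 0, 0], [15, 20, 0], -1], [[0, 0, 0], [0, 0, 0], -1], [[0, 0, 0], [0, 0, 0], -1], [[0, 0, 0], [0, 0, 0], -1]]}}

```text
time_s: 51.95
tool_pos: [0.415, 0.4887, 0.2281]
orientation: [0.126, -3.139, 0.003]
contact_force: [-0.5, 0.1, 0.7]
gripper_width: 0.0854
```

Run:
```python
from h import *
plan(.588,.353,.1155,94.6)
im=snap('side','s22')
im2=snap('top','t22');[print('t',*t) for t in tins(im2,'top')];[print('s',*t) for t in tins(im,'side')]
```

```text
t 51.95 tcp [415.  488.7 228.1] w 0.0854 F [-0.5  0.1  0.7]
shift tool axes mm [-161.7 -148.9  112.8] tool x,y: [-0.997 -0.08   0.   ] [-0.08   0.997 -0.002]
turn z -0.0002 shift after turn [-161.7 -148.9  112.8] toolz [-4.0e-04 -1.8e-03 -1.0e+00]
t [410.9 315.1] 419 204 [ 0.4644 -0.142   0.07  ]
t [499.9 327. ] 425 204 [ 0.4362 -0.3157  0.07  ]
s [254.3 313.6] 228 227 [ 0.463  -0.1401  0.07  ]
s [248.3 390.8] 344 228 [ 0.4351 -0.3114  0.07  ]
```

View pics/s22.png

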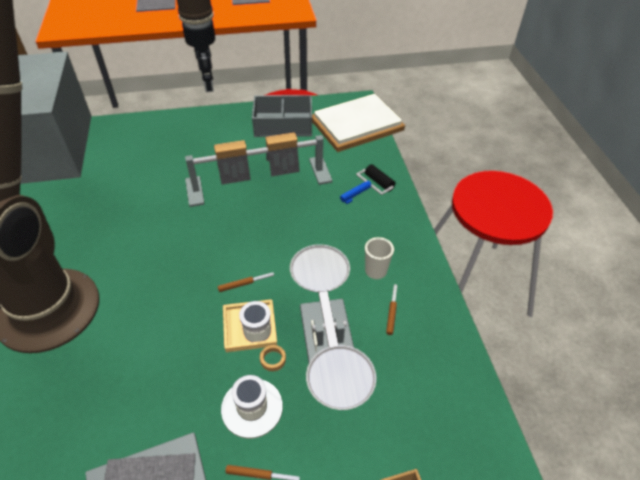

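View pics/t22.png

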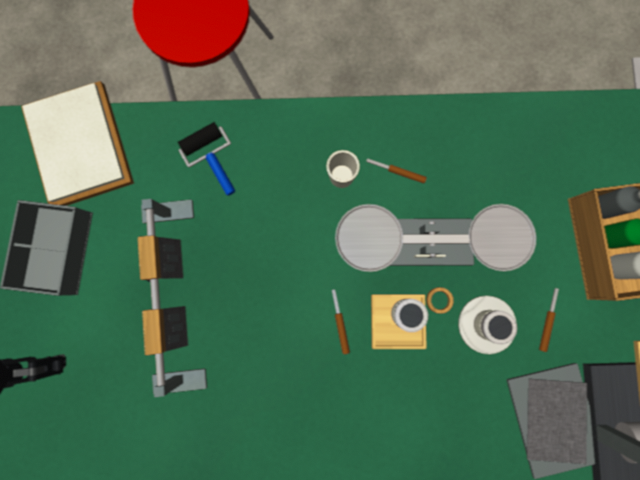

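Run:
```python
from h import *
a=cv2.imread('pics/s22.png')[290:440,210:310];b=cv2.imread('pics/t22.png')[285:365,360:530]
cv2.imwrite('pics/z.png',np.hstack([cv2.resize(a,(400,600),interpolation=cv2.INTER_CUBIC),]))
cv2.imwrite('pics/z2.png',cv2.resize(b,(765,360),interpolation=cv2.INTER_CUBIC))
for z in(.07,.075): print(ray('top',410.9,315.1,z),ray('side',254.3,313.6,z))
im=cv2.imread('pics/side13.png');[print('13',*t) for t in tins(im,'side')]
# tray corners top view inside/outside
for n in('top',):
    for X in [(.5,-.07,.018),(.5,-.18,.018)]: print(proj(n,X))
```

```text
[ 0.4643861  -0.14195987  0.07      ] [ 0.46304969 -0.1401724   0.07      ]
[ 0.46471154 -0.14106638  0.075     ] [ 0.46314075 -0.14351211  0.075     ]
[371.19438435 297.3519867 ]
[423.70083249 295.83544636]
```

View pics/z.png

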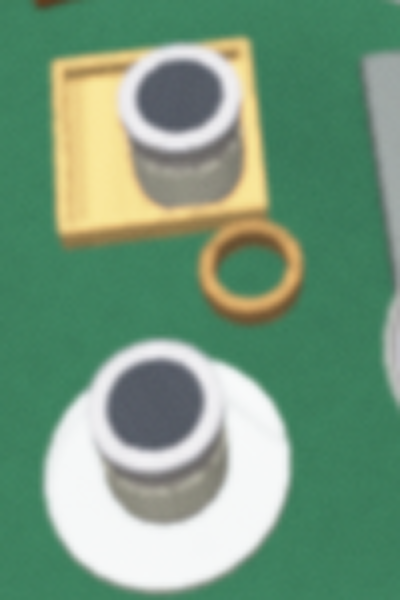

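View pics/z2.png

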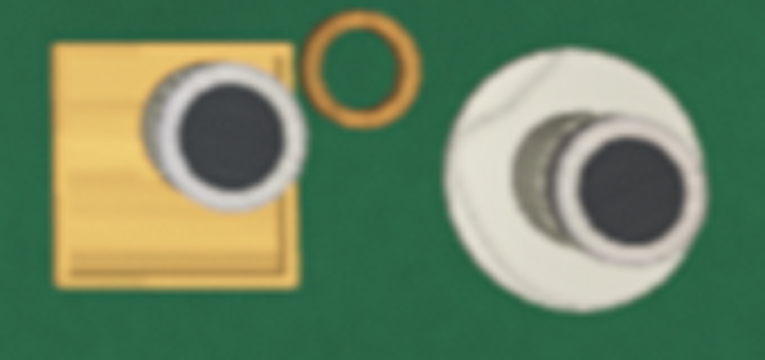

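Run:
```python
from h import *
t=np.linspace(0,2*np.pi,721)
for nm,c,z in(("tray",(.4640,-.1415),.005),("slab",(.4357,-.3155),.008)):
    for n in("side","top"):
        P=np.array([proj(n,(c[0]+.031*np.cos(a),c[1]+.031*np.sin(a),z)) for a in t])
        print(nm,n,"base max v",P[P[:,1].argmax()].round(1),"min u",P[P[:,0].argmin()].round(1))
```

```text
tray side base max v [256.2 342.7] min u [243.1 331.4]
tray top base max v [405.4 328.3] min u [390.4 313.2]
slab side base max v [250.4 421.8] min u [235.9 408. ]
slab top base max v [489.4 339.8] min u [474.  324.3]
```

```bash
python3 -c "
from workcell import robot
print(robot.hand_in())"
```

```text
the job is handed in; nothing more can be done
None
```

The job is done and handed in at about 52 s of robot time. I weighed the two tins, put them in their places, and hung both lino plate pairs on the rail. Only two tins and two plate pairs were on the table.

- **Weighing:** I stood the tins on opposite pans and let go. The beam went over to the left, so the tin that started farther from the robot is the heavier. The wrist force when lifting agreed, at roughly 4 to 5 N against 2 to 3 N.
- **Heavier tin:** it stands upright within about 2 mm of the middle of the inking slab.
- **Lighter tin:** I set it down in the middle of the refill tray, but the last pictures show it about 15 mm off in x and 17 mm off in y, near a corner. It had been pushed there, either by the announced knock or by the release. Lid height and base outline in both views agree with it standing flat inside the walls, so I left it there. It is only 2 to 4 mm from the walls.
- **Lino plates:** both pairs hang astride the bar, batten on top, with a clear gap between them. I felt each one touch the bar before letting go.
- **Pot and arm:** the pot is still standing where it started, and the arm was clear of everything at hand-in.

No check failed. The two cameras differed by 2 to 3 mm throughout, which is about the stated calibration error.

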